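Change over the drying posts: dry pots away, rinsed pots on

TASK

Stand the two dry pots, which are upside down on the drying posts, upside down on the dark wooden board to make room. Take every rinsed pot that lies on the freely spinning turntable off it and put it upside down over a post of the drip tray, one pot to a post, its rim flat on the tray. Do not disturb the other things on the table.

Things in the scene. Friction and masses are not known exactly. Their poses are not given: they have to be found in the camera images.
- pot0: One of up to four alike square open metal pots with a black band round the bottom end (may be absent): 56 x 56 mm, 95 mm from bottom to mouth, walls 4 mm, 0.16 kg. Origin: centre of the closed bottom's outer face; +z along the axis to the mouth, x and y square to the flat sides. At first it lies on a flat side on the turntable, axis 68 mm above the table, two by two, mouths roughly towards the robot.
- pot1: One of up to four alike square open metal pots with a black band round the bottom end (may be absent): 56 x 56 mm, 95 mm from bottom to mouth, walls 4 mm, 0.16 kg. Origin: centre of the closed bottom's outer face; +z along the axis to the mouth, x and y square to the flat sides. At first it lies on a flat side on the turntable, axis 68 mm above the table, two by two, mouths roughly towards the robot.
- pot2: One of up to four alike square open metal pots with a black band round the bottom end (may be absent): 56 x 56 mm, 95 mm from bottom to mouth, walls 4 mm, 0.16 kg. Origin: centre of the closed bottom's outer face; +z along the axis to the mouth, x and y square to the flat sides. At first it lies on a flat side on the turntable, axis 68 mm above the table, two by two, mouths roughly towards the robot.
- pot3: One of up to four alike square open metal pots with a black band round the bottom end (may be absent): 56 x 56 mm, 95 mm from bottom to mouth, walls 4 mm, 0.16 kg. Origin: centre of the closed bottom's outer face; +z along the axis to the mouth, x and y square to the flat sides. At first it lies on a flat side on the turntable, axis 68 mm above the table, two by two, mouths roughly towards the robot.
- dry0: One of two dry pots of the same kind, size, origin and axes as the rinsed ones; at the start it stands upside down over post0, its bottom 107 mm above the table.
- dry1: One of two dry pots of the same kind, size, origin and axes as the rinsed ones; at the start it stands upside down over post1, its bottom 107 mm above the table.
- post0: One of four alike wooden drying posts, 22 mm thick, domed, fixed upright in a row on the tray 90 mm apart (in any order), top 81 mm above the tray; foot disc 32 mm wide, 4 mm high. Origin: centre of its foot, on the tray's upper face (12 mm above the table), z up. A pot upside down over it rests its rim on the tray, its bottom 107 mm above the table, with 13 mm play all round.
- post1: One of four alike wooden drying posts, 22 mm thick, domed, fixed upright in a row on the tray 90 mm apart (in any order), top 81 mm above the tray; foot disc 32 mm wide, 4 mm high. Origin: centre of its foot, on the tray's upper face (12 mm above the table), z up. A pot upside down over it rests its rim on the tray, its bottom 107 mm above the table, with 13 mm play all round.
- post2: One of four alike wooden drying posts, 22 mm thick, domed, fixed upright in a row on the tray 90 mm apart (in any order), top 81 mm above the tray; foot disc 32 mm wide, 4 mm high. Origin: centre of its foot, on the tray's upper face (12 mm above the table), z up. A pot upside down over it rests its rim on the tray, its bottom 107 mm above the table, with 13 mm play all round.
- post3: One of four alike wooden drying posts, 22 mm thick, domed, fixed upright in a row on the tray 90 mm apart (in any order), top 81 mm above the tray; foot disc 32 mm wide, 4 mm high. Origin: centre of its foot, on the tray's upper face (12 mm above the table), z up. A pot upside down over it rests its rim on the tray, its bottom 107 mm above the table, with 13 mm play all round.
- tray: Flat grey drip tray, 130 x 380 mm and 12 mm high, fixed to the table; origin at the centre of its underside, y along the row of posts, x square to the row and away from the robot.
- board: Dark wooden storage board, flat, 130 x 240 mm, upper face 18 mm above the table, fixed, beyond the tray; origin under its centre on the table, x away from the robot, y along its long side. A pot upside down on it has its bottom 113 mm above the table.
- turntable: Fixed foot of the revolving soldering table; origin on the disc's axis at the level of the table top. The round steel disc above it is 350 mm across, its flat upper face 40 mm above the table.
- disc (a joint): Angle of the disc (rad), anticlockwise from above; it spins freely at a light push, with hardly any friction, and carries the pots along.
- hammer: Bystander: a hammer lying on the table between the tray and the robot, about 30 mm high; origin under its middle.
- jar: Bystander: a closed jar, 76 mm wide and 90 mm high, standing beyond the disc; origin under its centre.
- benchblock: Bystander: a flat steel block, 100 x 100 x 22 mm, beyond the tray; origin under its centre.
- bowl: Bystander: a terracotta bowl, 120 mm wide and 45 mm high, beside the board; origin under its centre.
Not all that is in view belongs to the job. Leave any purple look-alike of the pot1 alone. Leave any yellow look-alike of the pot2 alone.

How it is judged:
At the end, for the whole second after the job is handed in: Every rinsed pot present is upside down (within 0.09 rad) over a post (within 22 mm of its axis), bottom 102 to 112 mm above the table; both dry pots upside down on the board, bottom 108 to 118 mm above the table, centre at least 10 mm inside the edge; all at rest ((horizontal distance between pot0 and post0 below 0.022 m or horizontal distance between pot0 and post1 below 0.022 m or horizontal distance between pot0 and post2 below 0.022 m or horizontal distance between pot0 and post3 below 0.022 m) and angle between each of pot0, pot1, pot2, pot3, dry0, dry1's own z axis and vertical above 3.05 rad and height (world z) of pot0 between 0.102 and 0.112 m and linear speed of each of pot0, pot1, pot2, pot3, dry0, dry1 below 0.03 m/s and (horizontal distance between pot1 and post0 below 0.022 m or horizontal distance between pot1 and post1 below 0.022 m or horizontal distance between pot1 and post2 below 0.022 m or horizontal distance between pot1 and post3 below 0.022 m) and height (world z) of pot1 between 0.102 and 0.112 m and (horizontal distance between pot2 and post0 below 0.022 m or horizontal distance between pot2 and post1 below 0.022 m or horizontal distance between pot2 and post2 below 0.022 m or horizontal distance between pot2 and post3 below 0.022 m) and height (world z) of pot2 between 0.102 and 0.112 m and (horizontal distance between pot3 and post0 below 0.022 m or horizontal distance between pot3 and post1 below 0.022 m or horizontal distance between pot3 and post2 below 0.022 m or horizontal distance between pot3 and post3 below 0.022 m) and height (world z) of pot3 between 0.102 and 0.112 m and x of dry0 in the frame of board between -0.055 and 0.055 m and y of dry0 in the frame of board between -0.11 and 0.11 m and height (world z) of dry0 between 0.108 and 0.118 m and x of dry1 in the frame of board between -0.055 and 0.055 m and y of dry1 in the frame of board between -0.11 and 0.11 m and height (world z) of dry1 between 0.108 and 0.118 m); the robot touches nothing.
It fails at once if another thing on the table (hammer, jar, steel block, bowl) is shoved more than 40 mm (distance of any of hammer, jar, benchblock, bowl from where it was at the start of the episode above 0.04 m).
Of pot0, pot1, pot2, pot3 only 3 to 4 are there at a start; the rules pass over those that are not, and their reading is None.
At some moment in a run one of pot0, pot1, pot2, pot3 may be knocked a few centimetres aside while the robot is not near it.
It also fails if it takes over 210 s, if anything falls off the work surface, if the arm or the gripper's body presses on something with over 40 N, if the wrist force passes 120 N, or if a joint passes its speed limit or range.

ROBOT

A 6-joint arm with a two-finger parallel gripper is mounted at the origin on the work surface. World frame = base frame: x ahead of the robot, y to its left, z up, the work surface at z = 0. Lengths are in m, angles in rad, forces in N, time in s.
With the tool pointing down it reaches from about 0.375 to 0.975 m from the base axis. Payload 3.8 kg.
Tool frame: the origin (TCP) lies midway between the tips of the shut fingers; the grasp point (between the pads) lies 19 mm behind it; z points along the fingers, y is the line along which they close (so a half turn about z gives the same grasp; the last joint's range is limited). The gripper opens to 85 mm and grips with 20 to 120 N. Pads are 22 mm wide; open, the fingers measure 114 mm over their backs; the gripper's body (76 mm by 85 mm) begins 54 mm behind the grasp point. The pads swing forward as they close: fully open they stand 13 mm farther back than shut.
Start: joints at [1.086, 0.264, 1.604, -0, 1.274, -0.037], TCP at [0.292, 0.608, 0.231] pointing down, gripper open.
Joint ranges: [-2.63, 2.63], [-0.94, 2.18], [0.31, 2.57], [-1.31, 4.45], [0, 2.66], [-2.55, 2.55]. Speed limits (rad/s): [2.57, 2.57, 3.14, 3.14, 3.14, 3.14].

INTERFACE

Orientations are given as a rotation vector (axis times angle).
In Python, from workcell import bot, imaging gives the robot as it stands.
- The arm moves only by the tool step_arm, never from a script. Its argument "series" is a list of rows, each an object of numbers: "grip": the closure, from -1 (fully open) to 1 (shut); "x", "y", "z": the shift along the tool's x, y, z normalised to -1 to 1, where 1 is 500 mm; "ax", "ay", "az": the turn, a rotation vector about the tool's x, y, z normalised to -1 to 1, where 1 is 30 degrees. A call has 1 to 12 rows; each row is the pose to reach, as a shift and turn from the pose commanded when the call began, along the tool's axes at that moment; what a row does not reach only later rows make up. A row lasts 1/10 s, in which the tool goes at most 50 mm and 8.59 degrees, less where a joint would pass 70% of its speed; a pose out of reach is approached as far as the arm can. A call with a number of a shift or a turn outside -1 to 1 is refused whole. A call with a gripper value outside its range is refused whole. The fingers move at their own pace and stop on an object; "force" is the grip in N (left out, the last holds). Time passes only in rows, so rows that repeat a pose let the fingers close. It gives the time, the measured TCP pose, the force, the opening and the grip force at its end, in the units of the state.
- bot.read_state(): the state, without advancing time (a new reading comes with each control period).
- imaging.read_camera(name): name is "side" or "top"; returns a dict with "img" (480x640x3 uint8, red, green, blue), "fx", "fy", "cx", "cy" (pixels), "R" (3x3) and "t" (3): a world point X has camera coordinates R X + t. Camera axes: x right, y down, z forward; pixel columns grow to the right and rows downward; lengths in m; the calibration is good to about 2 mm. A picture is of the moment at which its call begins. There is no depth.
- bot.finish_job(): hands the job in; it is judged then, once.
The state is a dict: "time": time; "q": joint angles; "joint_vel": joint speeds; "joint_torque": joint torques, N m; "tool_pos": TCP position; "tcp_rot": TCP orientation; "wrist_force": force on the tool from outside, world axes, zero at the start; "torque": the same for the moment, N m; "width": opening from 0.0 (shut) to 1.0 (fully open); "grip_force": force on a finger pad.
Only numpy, scipy, OpenCV 4.12 (cv2) and the standard library are available. Lean on these libraries where they do the work, as an engineer would, in place of code of your own. Each camera call takes 0.05 s, during which the arm holds its last target. There are 200 camera calls.

## Working session

There is one attempt and no reset: what is moved stays moved. The work goes in short steps, Python scripts to look and compute and a tool call to move; the robot and the scene stay as the last step left them, time stands still between calls to the robot, and variables do not carry over. Pictures are saved under pics/ and viewed, at most 14 in all, crops included, and the job is handed in when it is done.

Besides the shell and the picture viewer there is one more tool, called after "Call:" as a command line: name --argument value ..., lists and objects as JSON in quotes. step_arm: Moves the arm, as the interface text tells. Scaled input: -1 to 1 covers 500 mm each way for a shift and 30 degrees each way for a turn. Its arguments: {"type":"object","properties":{"series":{"type":"array","items":{"type":"object","properties":{"grip":{"type":"number"},"x":{"type":"number","minimum":-1,"maximum":1},"y":{"type":"number","minimum":-1,"maximum":1},"z":{"type":"number","minimum":-1,"maximum":1},"ax":{"type":"number","minimum":-1,"maximum":1},"ay":{"type":"number","minimum":-1,"maximum":1},"az":{"type":"number","minimum":-1,"maximum":1}}}},"force":{"type":"number"}},"required":["series"]}

```bash
mkdir -p pics; cat > h.py <<'E'
import numpy as np, cv2
from workcell import bot, imaging
from scipy.spatial.transform import Rotation as Ro
def cam(n,f=None):
    c=imaging.read_camera(n)
    if f: cv2.imwrite('pics/'+f,c['img'][:,:,::-1])
    return c
def ray(c,u,v,z):
    R=np.array(c['R']);t=np.array(c['t']);o=-R.T@t
    d=R.T@np.array([(u-c['cx'])/c['fx'],(v-c['cy'])/c['fy'],1])
    return o+d*(z-o[2])/d[2]
def proj(c,X):
    p=np.array(c['R'])@np.array(X)+np.array(c['t']); return p[0]/p[2]*c['fx']+c['cx'],p[1]/p[2]*c['fy']+c['cy']
E
python3 - <<'E'
from h import *
for n in('top','side'):
    c=cam(n,n+'0.png');print(n,c['fx'],c['R'],-np.array(c['R']).T@c['t'])
s=bot.read_state();print(s)
E
```

```text
top 501.3493294006521 [[ 0.00473824 -0.99993054  0.0107918 ]
 [-0.98620454 -0.00645835 -0.16540524]
 [ 0.16546345 -0.0098592  -0.98616664]] [ 0.32285169 -0.01282132  1.50093283]
side 558.8453609485806 [[-0.99671241 -0.080895   -0.0045134 ]
 [-0.05082637  0.66767359 -0.74271708]
 [ 0.06309558 -0.74004593 -0.66959015]] [0.50310959 1.02965873 1.03314509]
{'time': 0.1, 'q': array([ 1.08605963e+00,  2.64677698e-01,  1.60525952e+00,  1.67135892e-05,
        1.27368902e+00, -3.69127831e-02]), 'joint_vel': array([-0.00033154, -0.00238758, -0.00273228, -0.00020489,  0.00153818,
        0.00022491]), 'joint_torque': array([ 4.46339427e-04, -5.16705465e+01, -3.68589556e+01, -7.67627557e-05,
        6.19161496e-03, -2.45178239e-05]), 'tool_pos': array([0.29197219, 0.60784725, 0.23007467]), 'tcp_rot': array([-0.69746417, -3.06263725,  0.0030793 ]), 'wrist_force': array([-0.73770907, -0.15167044, -0.13774346]), 'torque': array([-0.01673228,  0.00819259, -0.05556233]), 'grip_force': 0.0, 'width': 1.0011244779549549}
```

View pics/top0.png

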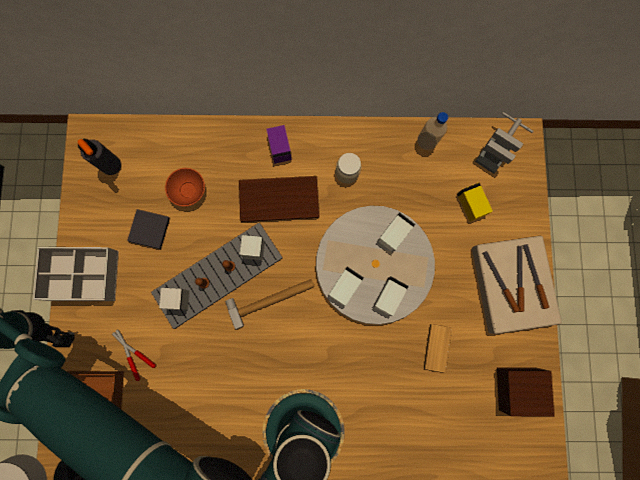

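View pics/side0.png

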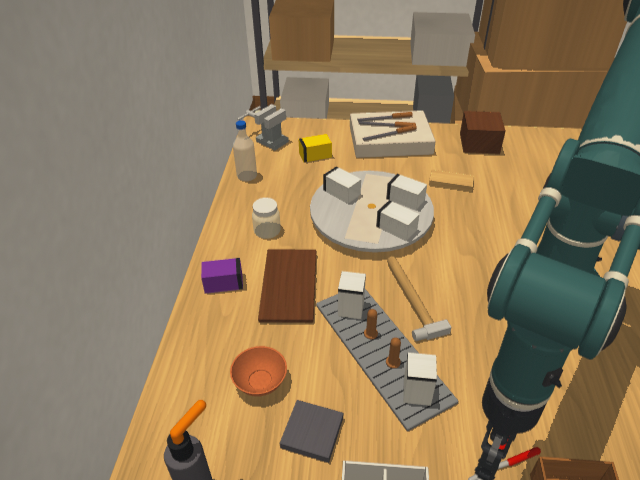

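The top view shows three pots on the disc at about (395,232), (346,288) and (390,297). The dry pots are at (251,247) and (171,300), with free posts at (202,284) and (228,266). The board is at (279,198), and the hammer lies near (270,303). Next I'll measure these.

```bash
cat >> h.py <<'E'
def white(c,roi,z,thr=165,amin=60):
    "bright top faces: centre, long-side yaw(deg), dims at height z"
    u0,v0,u1,v1=roi; im=c['img'][v0:v1,u0:u1].astype(int)
    m=((im.min(2)>thr)&(im.max(2)-im.min(2)<40)).astype(np.uint8)
    cs,_=cv2.findContours(m,cv2.RETR_EXTERNAL,cv2.CHAIN_APPROX_NONE); out=[]
    for k in cs:
        if cv2.contourArea(k)<amin: continue
        r=cv2.minAreaRect(k.astype(np.float32)); b=cv2.boxPoints(r)+[u0,v0]
        w=np.array([ray(c,*p,z)[:2] for p in b]); e=[w[1]-w[0],w[2]-w[1]]
        l=sorted(e,key=np.linalg.norm)
        yaw=np.degrees(np.arctan2(l[1][1],l[1][0])); yaw=(yaw+90)%180-90
        out.append((w.mean(0).round(4),round(yaw,1),[round(np.linalg.norm(q),3) for q in l],(b.mean(0)).round(0)))
    return out
E
python3 - <<'E'
from h import *
c=cam('top')
for thr in(165,190,210):
    print(thr)
    for r in white(c,(310,200,440,330),.096,thr):print('disc',r)
    for r in white(c,(150,220,290,330),.107,thr):print('tray',r)
im=c['img']
for p in[(395,232),(388,210),(412,222),(330,230),(346,285),(251,243),(250,262),(171,297),(279,198),(202,281)]:print(p,im[p[1],p[0]])
for p in[(202,281),(228,264)]:print('post',ray(c,*p,.093))
for p in[(239,180),(317,177),(241,222),(319,217)]:print('board',ray(c,*p,.018))
for p in[(259,224),(283,260),(151,293),(175,328)]:print('tray',ray(c,*p,.012))
print('disc c',ray(c,375.5,264,.04)); print('hammer',ray(c,235,313,.03),ray(c,313,284,.03))
E
python3 - <<'E'
import cv2
a=cv2.imread('pics/top0.png')[190:330,140:440];cv2.imwrite('pics/crop0.png',cv2.resize(a,(780,364),interpolation=cv2.INTER_CUBIC))
E
```

```text
165
190
210
(395, 232) [196 187 159]
(388, 210) [158 144 121]
(412, 222) [79 72 63]
(330, 230) [165 146 124]
(346, 285) [193 191 158]
(251, 243) [197 186 159]
(250, 262) [39 38 32]
(171, 297) [194 174 146]
(279, 198) [70 31  9]
(202, 281) [56 30  8]
post [0.42012624 0.28577814 0.093     ]
post [0.46823415 0.21480042 0.093     ]
board [0.73305826 0.20195768 0.018     ]
board [ 0.74436225 -0.03578366  0.018     ]
board [0.60284627 0.19211773 0.018     ]
board [ 0.61978062 -0.04228542  0.018     ]
tray [0.59820854 0.13855476 0.012     ]
tray [0.48952633 0.06456535 0.012     ]
tray [0.38968301 0.45116352 0.012     ]
tray [0.2888499  0.37565813 0.012     ]
disc c [ 0.47623465 -0.2077491   0.04      ]
hammer [0.33266427 0.2000702  0.03      ] [ 0.41750556 -0.02511698  0.03      ]
```

View pics/crop0.png

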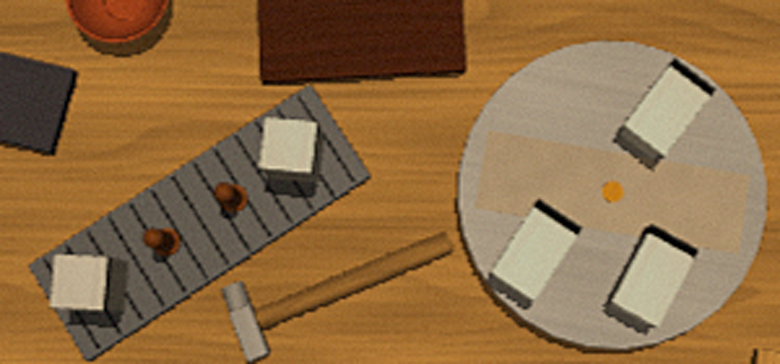

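The crop shows black bands at the far ends of all three pots, so their mouths face the robot. I'll tighten the mask for the light faces.

```bash
sed -i 's/m=((im.min(2)>thr).*/m=((im[:,:,1]>thr)\&(im[:,:,2]>thr-28)).astype(np.uint8)/; s/thr=165/thr=168/' h.py
cat >> h.py <<'E'
def pose(p,yaw,tilt,yflip=1):
    """grasp-frame: TCP at p; tool z = down tilted by 'tilt' deg outward along heading yaw(deg); closing axis y horizontal, perpendicular to heading"""
    h=np.radians(yaw);t=np.radians(tilt)
    H=np.array([np.cos(h),np.sin(h),0]);z=np.sin(t)*H-np.cos(t)*np.array([0,0,1])
    y=yflip*np.array([-np.sin(h),np.cos(h),0]);x=np.cross(y,z)
    return np.array(p,float),np.column_stack([x,y,z])
def cur(): s=bot.read_state();return np.array(s['tool_pos']),Ro.from_rotvec(s['tcp_rot']).as_matrix()
def rel(a,b):
    d=a[1].T@(b[0]-a[0])/.5; r=Ro.from_matrix(a[1].T@b[1]).as_rotvec()/np.radians(30)
    print(dict(zip(['x','y','z','ax','ay','az'],map(float,[*d.round(3),*r.round(3)]))),'rows',round(np.linalg.norm(d)*10,1),round(np.linalg.norm(r)*30/8.59,1))
E
python3 - <<'E'
from h import *
c=cam('top')
for r in white(c,(310,200,440,330),.096):print('disc',r)
for r in white(c,(150,220,290,330),.107):print('tray',r)
a=cur();print(a[1].round(3))
E
```

```text
disc (array([ 0.3775, -0.2421]), np.float64(-29.2), [np.float64(0.056), np.float64(0.083)], array([391., 297.]))
disc (array([ 0.4049, -0.1143]), np.float64(-33.1), [np.float64(0.055), np.float64(0.082)], array([345., 287.]))
disc (array([ 0.5614, -0.2609]), np.float64(-37.1), [np.float64(0.056), np.float64(0.082)], array([396., 232.]))
tray (array([0.3723, 0.3692]), np.float64(-0.9), [np.float64(0.052), np.float64(0.053)], array([170., 298.]))
tray (array([0.5199, 0.1518]), np.float64(-5.4), [np.float64(0.053), np.float64(0.055)], array([250., 245.]))
[[-0.901  0.433 -0.001]
 [ 0.433  0.901 -0.001]
 [ 0.    -0.001 -1.   ]]
```

```bash
python3 - <<'E'
from h import *
s=cur();A=(.372,.369)
rel(s,pose((*A,.2),0,0));rel(s,pose((*A,.07),0,0))
E
```

```text
{'x': -0.351, 'y': -0.362, 'z': 0.061, 'ax': -0.003, 'ay': -0.001, 'az': -0.855} rows 5.1 3.0
{'x': -0.351, 'y': -0.361, 'z': 0.321, 'ax': -0.003, 'ay': -0.001, 'az': -0.855} rows 6.0 3.0
```

Call:
step_arm --series '[{"grip": -1, "x": -0.351, "y": -0.362, "z": 0.0, "az": -0.855}, {"grip": -1, "x": -0.351, "y": -0.362, "z": 0.0, "az": -0.855}, {"grip": -1, "x": -0.351, "y": -0.362, "z": 0.0, "az": -0.855}, {"grip": -1, "x": -0.351, "y": -0.362, "z": 0.0, "az": -0.855}, {"grip": -1, "x": -0.351, "y": -0.362, "z": 0.0, "az": -0.855}, {"grip": -1, "x": -0.351, "y": -0.362, "z": 0.0, "az": -0.855}, {"grip": -1, "x": -0.351, "y": -0.362, "z": 0.0, "az": -0.855}, {"grip": -1, "x": -0.351, "y": -0.362, "z": 0.0, "az": -0.855}]'

```text
validation failed for argument at $.se...
```

```bash
python3 - <<'E'
from h import *
s=cur();print(s[0],bot.read_state()['q']);rel(s,pose((.372,.369,.07),0,0))
E
```

```text
[0.29205862 0.60802335 0.23038971] [ 1.08608687e+00  2.64511677e-01  1.60488338e+00 -2.17244385e-05
  1.27369135e+00 -3.69029680e-02]
{'x': -0.351, 'y': -0.361, 'z': 0.321, 'ax': -0.003, 'ay': -0.001, 'az': -0.855} rows 6.0 3.0
```

Call:
step_arm --series '[{"grip": -1, "x": -0.35, "y": -0.36, "z": 0, "ax": 0, "ay": 0, "az": -0.85}, {"grip": -1, "x": -0.35, "y": -0.36, "z": 0, "ax": 0, "ay": 0, "az": -0.85}]'

```text
time: 0.4
tool_pos: [0.3238, 0.5132, 0.2304]
tcp_rot: [-0.218, -3.134, 0.002]
wrist_force: [1.3, -0.7, 0.3]
width: 0.998
grip_force: 0.0
```

```bash
python3 - <<'E'
from h import *
s=cur();rel(s,pose((.372,.369,.2),0,0));rel(s,pose((.372,.369,.07),0,0))
E
```

```text
{'x': -0.136, 'y': -0.272, 'z': 0.061, 'ax': -0.002, 'ay': -0.001, 'az': -0.266} rows 3.1 0.9
{'x': -0.136, 'y': -0.272, 'z': 0.321, 'ax': -0.002, 'ay': -0.001, 'az': -0.266} rows 4.4 0.9
```

Call:
step_arm --series '[{"grip": -1, "x": -0.136, "y": -0.272, "z": 0.06, "ax": 0, "ay": 0, "az": -0.27}, {"grip": -1, "x": -0.136, "y": -0.272, "z": 0.06, "ax": 0, "ay": 0, "az": -0.27}, {"grip": -1, "x": -0.136, "y": -0.272, "z": 0.06, "ax": 0, "ay": 0, "az": -0.27}, {"grip": -1, "x": -0.136, "y": -0.272, "z": 0.06, "ax": 0, "ay": 0, "az": -0.27}, {"grip": -1, "x": -0.136, "y": -0.272, "z": 0.06, "ax": 0, "ay": 0, "az": -0.27}]'

```text
time: 0.9
tool_pos: [0.3715, 0.3677, 0.2009]
tcp_rot: [-0.015, -3.141, 0.0]
wrist_force: [-1.0, -0.2, -0.1]
width: 0.998
grip_force: 0.0
```

```bash
python3 - <<'E'
from h import *
s=cur();print(s[0]);rel(s,pose((.372,.369,.07),0,0))
cam('side','side1.png')
E
```

```text
[0.3714513  0.36774286 0.20091272]
{'x': -0.001, 'y': 0.003, 'z': 0.262, 'ax': -0.0, 'ay': -0.001, 'az': -0.018} rows 2.6 0.1
```

View pics/side1.png

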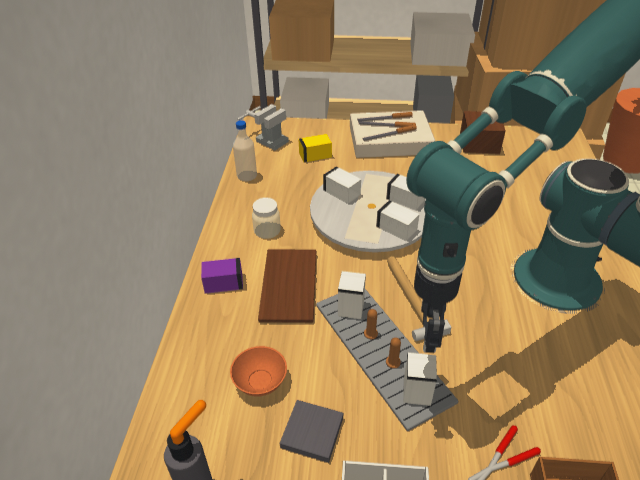

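The gripper is directly above the dry pot at (422,365), so I'll descend, grip and lift.

Call:
step_arm --series '[{"grip": -1, "x": 0, "y": 0.002, "z": 0.1, "ax": 0, "ay": 0, "az": 0}, {"grip": -1, "x": 0, "y": 0.002, "z": 0.2, "ax": 0, "ay": 0, "az": 0}, {"grip": -1, "x": 0, "y": 0.002, "z": 0.262, "ax": 0, "ay": 0, "az": 0}, {"grip": -1, "x": 0, "y": 0.002, "z": 0.262, "ax": 0, "ay": 0, "az": 0}, {"grip": 1, "x": 0, "y": 0.002, "z": 0.262, "ax": 0, "ay": 0, "az": 0}, {"grip": 1, "x": 0, "y": 0.002, "z": 0.262, "ax": 0, "ay": 0, "az": 0}, {"grip": 1, "x": 0, "y": 0.002, "z": 0.262, "ax": 0, "ay": 0, "az": 0}, {"grip": 1, "x": 0, "y": 0.002, "z": 0.262, "ax": 0, "ay": 0, "az": 0}, {"grip": 1, "x": 0, "y": 0.002, "z": 0.262, "ax": 0, "ay": 0, "az": 0}, {"grip": 1, "x": 0, "y": 0.002, "z": 0.262, "ax": 0, "ay": 0, "az": 0}]' --force 50

```text
time: 1.95
tool_pos: [0.3731, 0.372, 0.0731]
tcp_rot: [0.011, 3.138, 0.007]
wrist_force: [-0.3, 0.2, 6.7]
width: 0.647
grip_force: 52.8
```

Call:
step_arm --series '[{"grip": 1, "x": 0, "y": 0, "z": -0.06, "ax": 0, "ay": 0, "az": 0}, {"grip": 1, "x": 0, "y": 0, "z": -0.13, "ax": 0, "ay": 0, "az": 0}, {"grip": 1, "x": 0, "y": 0, "z": -0.2, "ax": 0, "ay": 0, "az": 0}, {"grip": 1, "x": 0, "y": 0, "z": -0.26, "ax": 0, "ay": 0, "az": 0}, {"grip": 1, "x": 0, "y": 0, "z": -0.26, "ax": 0, "ay": 0, "az": 0}, {"grip": 1, "x": 0, "y": 0, "z": -0.26, "ax": 0, "ay": 0, "az": 0}]'

```text
time: 2.55
tool_pos: [0.3716, 0.3703, 0.2011]
tcp_rot: [0.01, 3.14, 0.002]
wrist_force: [-0.6, -0.7, -2.2]
width: 0.647
grip_force: 53.7
```

```bash
python3 - <<'E'
from h import *
s=cur();print(s[0]);rel(s,pose((.675,.135,.21),0,0))
E
```

```text
[0.37158254 0.37031116 0.20106717]
{'x': -0.61, 'y': -0.467, 'z': -0.018, 'ax': 0.003, 'ay': 0.003, 'az': -0.013} rows 7.7 0.0
```

Call:
step_arm --series '[{"grip": 1, "x": -0.08, "y": -0.06, "z": -0.018, "ax": 0, "ay": 0, "az": 0}, {"grip": 1, "x": -0.16, "y": -0.12, "z": -0.018, "ax": 0, "ay": 0, "az": 0}, {"grip": 1, "x": -0.24, "y": -0.18, "z": -0.018, "ax": 0, "ay": 0, "az": 0}, {"grip": 1, "x": -0.32, "y": -0.24, "z": -0.018, "ax": 0, "ay": 0, "az": 0}, {"grip": 1, "x": -0.4, "y": -0.3, "z": -0.018, "ax": 0, "ay": 0, "az": 0}, {"grip": 1, "x": -0.48, "y": -0.37, "z": -0.018, "ax": 0, "ay": 0, "az": 0}, {"grip": 1, "x": -0.55, "y": -0.42, "z": -0.018, "ax": 0, "ay": 0, "az": 0}, {"grip": 1, "x": -0.61, "y": -0.467, "z": -0.018, "ax": 0, "ay": 0, "az": 0}, {"grip": 1, "x": -0.61, "y": -0.467, "z": -0.018, "ax": 0, "ay": 0, "az": 0}, {"grip": 1, "x": -0.61, "y": -0.467, "z": -0.018, "ax": 0, "ay": 0, "az": 0}, {"grip": 1, "x": -0.61, "y": -0.467, "z": -0.018, "ax": 0, "ay": 0, "az": 0}]'

```text
time: 3.65
tool_pos: [0.673, 0.1351, 0.2071]
tcp_rot: [-0.01, -3.138, 0.0]
wrist_force: [0.5, 0.0, -1.3]
width: 0.647
grip_force: 53.6
```

```bash
python3 - <<'E'
from h import *
s=cur();print(s[0]);rel(s,pose((.675,.135,.08),0,0))
E
```

```text
[0.6730204  0.13506253 0.20709223]
{'x': -0.005, 'y': -0.0, 'z': 0.254, 'ax': -0.0, 'ay': -0.008, 'az': -0.012} rows 2.5 0.0
```

Call:
step_arm --series '[{"grip": 1, "x": 0, "y": 0, "z": 0.09, "ax": 0, "ay": 0, "az": 0}, {"grip": 1, "x": 0, "y": 0, "z": 0.18, "ax": 0, "ay": 0, "az": 0}, {"grip": 1, "x": 0, "y": 0, "z": 0.23, "ax": 0, "ay": 0, "az": 0}, {"grip": 1, "x": 0, "y": 0, "z": 0.25, "ax": 0, "ay": 0, "az": 0}, {"grip": 1, "x": 0, "y": 0, "z": 0.254, "ax": 0, "ay": 0, "az": 0}, {"grip": 1, "x": 0, "y": 0, "z": 0.254, "ax": 0, "ay": 0, "az": 0}]'

```text
time: 4.25
tool_pos: [0.6755, 0.1355, 0.0838]
tcp_rot: [0.009, 3.139, 0.001]
wrist_force: [-0.1, 0.4, -1.6]
width: 0.65
grip_force: 53.0
```

```bash
python3 - <<'E'
from h import *
s=cur();print(s[0],bot.read_state()['wrist_force'])
E
```

```text
[0.67548959 0.13554403 0.08376022] [-0.1232623   0.41042352 -1.60669023]
```

Call:
step_arm --series '[{"grip": 1, "x": 0, "y": 0, "z": 0.006, "ax": 0, "ay": 0, "az": 0}, {"grip": 1, "x": 0, "y": 0, "z": 0.01, "ax": 0, "ay": 0, "az": 0}, {"grip": 1, "x": 0, "y": 0, "z": 0.01, "ax": 0, "ay": 0, "az": 0}, {"grip": -1, "x": 0, "y": 0, "z": 0.01, "ax": 0, "ay": 0, "az": 0}, {"grip": -1, "x": 0, "y": 0, "z": 0.01, "ax": 0, "ay": 0, "az": 0}, {"grip": -1, "x": 0, "y": 0, "z": 0.01, "ax": 0, "ay": 0, "az": 0}, {"grip": -1, "x": 0, "y": 0, "z": 0.01, "ax": 0, "ay": 0, "az": 0}, {"grip": -1, "x": 0, "y": 0, "z": -0.1, "ax": 0, "ay": 0, "az": 0}, {"grip": -1, "x": 0, "y": 0, "z": -0.2, "ax": 0, "ay": 0, "az": 0}, {"grip": -1, "x": 0, "y": 0, "z": -0.25, "ax": 0, "ay": 0, "az": 0}, {"grip": -1, "x": 0, "y": 0, "z": -0.25, "ax": 0, "ay": 0, "az": 0}]'

```text
time: 5.35
tool_pos: [0.6788, 0.1353, 0.2151]
tcp_rot: [0.01, 3.129, 0.003]
wrist_force: [0.6, -0.2, 0.5]
width: 0.997
grip_force: 0.0
```

```bash
python3 - <<'E'
from h import *
s=cur();print(s[0]);rel(s,pose((.519,.150,.2),-5,0));rel(s,pose((.519,.150,.07),-5,0))
E
```

```text
[0.67875607 0.13531289 0.21509461]
{'x': 0.32, 'y': 0.027, 'z': 0.026, 'ax': 0.005, 'ay': 0.023, 'az': 0.155} rows 3.2 0.5
{'x': 0.323, 'y': 0.027, 'z': 0.286, 'ax': 0.005, 'ay': 0.023, 'az': 0.155} rows 4.3 0.5
```

Call:
step_arm --series '[{"grip": -1, "x": 0.1, "y": 0.027, "z": 0, "ax": 0, "ay": 0, "az": 0.15}, {"grip": -1, "x": 0.2, "y": 0.027, "z": 0.01, "ax": 0, "ay": 0, "az": 0.15}, {"grip": -1, "x": 0.316, "y": 0.028, "z": 0.02, "ax": 0, "ay": 0, "az": 0.15}, {"grip": -1, "x": 0.316, "y": 0.028, "z": 0.02, "ax": 0, "ay": 0, "az": 0.15}, {"grip": -1, "x": 0.316, "y": 0.028, "z": 0.02, "ax": 0, "ay": 0, "az": 0.15}, {"grip": -1, "x": 0.316, "y": 0.028, "z": 0.02, "ax": 0, "ay": 0, "az": 0.15}]'

```text
time: 5.95
tool_pos: [0.5182, 0.1498, 0.1978]
tcp_rot: [0.133, 3.137, 0.001]
wrist_force: [0.5, -0.1, 0.7]
width: 1.003
grip_force: 0.0
```

```bash
python3 - <<'E'
from h import *
s=cur();print(s[0]);rel(s,pose((.519,.150,.072),-5,0))
E
```

```text
[0.5181828  0.14979557 0.19776311]
{'x': -0.001, 'y': 0.0, 'z': 0.252, 'ax': 0.001, 'ay': 0.004, 'az': 0.005} rows 2.5 0.0
```

Call:
step_arm --series '[{"grip": -1, "x": 0, "y": 0, "z": 0.1, "ax": 0, "ay": 0, "az": 0}, {"grip": -1, "x": 0, "y": 0, "z": 0.2, "ax": 0, "ay": 0, "az": 0}, {"grip": -1, "x": 0, "y": 0, "z": 0.25, "ax": 0, "ay": 0, "az": 0}, {"grip": -1, "x": 0, "y": 0, "z": 0.25, "ax": 0, "ay": 0, "az": 0}, {"grip": 1, "x": 0, "y": 0, "z": 0.25, "ax": 0, "ay": 0, "az": 0}, {"grip": 1, "x": 0, "y": 0, "z": 0.25, "ax": 0, "ay": 0, "az": 0}, {"grip": 1, "x": 0, "y": 0, "z": 0.25, "ax": 0, "ay": 0, "az": 0}, {"grip": 1, "x": 0, "y": 0, "z": 0.25, "ax": 0, "ay": 0, "az": 0}, {"grip": 1, "x": 0, "y": 0, "z": 0.25, "ax": 0, "ay": 0, "az": 0}, {"grip": 1, "x": 0, "y": 0, "z": 0.25, "ax": 0, "ay": 0, "az": 0}]' --force 50

```text
time: 6.95
tool_pos: [0.5197, 0.1503, 0.075]
tcp_rot: [0.133, 3.133, 0.003]
wrist_force: [2.1, 0.9, 5.8]
width: 0.651
grip_force: 54.0
```

Call:
step_arm --series '[{"grip": 1, "x": 0, "y": 0, "z": -0.06, "ax": 0, "ay": 0, "az": 0}, {"grip": 1, "x": 0, "y": 0, "z": -0.13, "ax": 0, "ay": 0, "az": 0}, {"grip": 1, "x": 0, "y": 0, "z": -0.2, "ax": 0, "ay": 0, "az": 0}, {"grip": 1, "x": 0, "y": 0, "z": -0.26, "ax": 0, "ay": 0, "az": 0}, {"grip": 1, "x": 0, "y": 0, "z": -0.26, "ax": 0, "ay": 0, "az": 0}, {"grip": 1, "x": 0, "y": 0, "z": -0.26, "ax": 0, "ay": 0, "az": 0}]'

```text
time: 7.55
tool_pos: [0.5168, 0.1496, 0.2026]
tcp_rot: [0.133, 3.138, 0.0]
wrist_force: [-0.3, 1.0, -1.9]
width: 0.648
grip_force: 54.0
```

```bash
python3 - <<'E'
from h import *
s=cur();print(s[0]);rel(s,pose((.68,.022,.205),0,0));rel(s,pose((.68,.022,.08),0,0))
E
```

```text
[0.51676254 0.14964151 0.20259567]
{'x': -0.347, 'y': -0.227, 'z': -0.005, 'ax': 0.0, 'ay': 0.002, 'az': -0.162} rows 4.1 0.6
{'x': -0.347, 'y': -0.227, 'z': 0.245, 'ax': 0.0, 'ay': 0.002, 'az': -0.162} rows 4.8 0.6
```

Call:
step_arm --series '[{"grip": 1, "x": -0.09, "y": -0.06, "z": -0.005, "ax": 0, "ay": 0, "az": -0.16}, {"grip": 1, "x": -0.18, "y": -0.12, "z": -0.005, "ax": 0, "ay": 0, "az": -0.16}, {"grip": 1, "x": -0.26, "y": -0.17, "z": -0.005, "ax": 0, "ay": 0, "az": -0.16}, {"grip": 1, "x": -0.347, "y": -0.227, "z": -0.005, "ax": 0, "ay": 0, "az": -0.16}, {"grip": 1, "x": -0.347, "y": -0.227, "z": -0.005, "ax": 0, "ay": 0, "az": -0.16}, {"grip": 1, "x": -0.347, "y": -0.227, "z": 0.08, "ax": 0, "ay": 0, "az": -0.16}, {"grip": 1, "x": -0.347, "y": -0.227, "z": 0.16, "ax": 0, "ay": 0, "az": -0.16}, {"grip": 1, "x": -0.347, "y": -0.227, "z": 0.22, "ax": 0, "ay": 0, "az": -0.16}, {"grip": 1, "x": -0.347, "y": -0.227, "z": 0.235, "ax": 0, "ay": 0, "az": -0.16}, {"grip": 1, "x": -0.347, "y": -0.227, "z": 0.235, "ax": 0, "ay": 0, "az": -0.16}, {"grip": 1, "x": -0.347, "y": -0.227, "z": 0.235, "ax": 0, "ay": 0, "az": -0.16}]'

```text
time: 8.65
tool_pos: [0.6785, 0.0222, 0.083]
tcp_rot: [-0.001, -3.138, -0.0]
wrist_force: [0.1, -0.3, -1.0]
width: 0.648
grip_force: 54.9
```

```bash
python3 - <<'E'
from h import *
s=cur();print(s[0],bot.read_state()['wrist_force']);rel(s,pose((.68,.022,.081),0,0))
E
```

```text
[0.67848967 0.02215266 0.08295304] [ 0.07974511 -0.33080821 -0.98846517]
{'x': -0.003, 'y': -0.0, 'z': 0.004, 'ax': 0.0, 'ay': -0.006, 'az': -0.002} rows 0.0 0.0
```

Call:
step_arm --series '[{"grip": 1, "x": 0, "y": 0, "z": 0.005, "ax": 0, "ay": 0, "az": 0}, {"grip": 1, "x": 0, "y": 0, "z": 0.006, "ax": 0, "ay": 0, "az": 0}, {"grip": -1, "x": 0, "y": 0, "z": 0.006, "ax": 0, "ay": 0, "az": 0}, {"grip": -1, "x": 0, "y": 0, "z": 0.006, "ax": 0, "ay": 0, "az": 0}, {"grip": -1, "x": 0, "y": 0, "z": 0.006, "ax": 0, "ay": 0, "az": 0}, {"grip": -1, "x": 0, "y": 0, "z": 0.006, "ax": 0, "ay": 0, "az": 0}, {"grip": -1, "x": 0, "y": 0, "z": -0.1, "ax": 0, "ay": 0, "az": 0}, {"grip": -1, "x": 0, "y": 0, "z": -0.2, "ax": 0, "ay": 0, "az": 0}, {"grip": -1, "x": 0, "y": 0, "z": -0.3, "ax": 0, "ay": 0, "az": 0}, {"grip": -1, "x": 0.1, "y": 0, "z": -0.36, "ax": 0, "ay": 0, "az": 0}, {"grip": -1, "x": 0.2, "y": 0, "z": -0.4, "ax": 0, "ay": 0, "az": 0}, {"grip": -1, "x": 0.2, "y": 0, "z": -0.4, "ax": 0, "ay": 0, "az": 0}]'

```text
time: 9.85
tool_pos: [0.5783, 0.022, 0.2888]
tcp_rot: [0.002, 3.137, 0.0]
wrist_force: [0.2, 0.5, 0.4]
width: 1.0
grip_force: 0.0
```

```bash
python3 - <<'E'
from h import *
cam('side','side2.png');c=cam('top','top2.png')
s=bot.read_state();print(s['tool_pos'],s['q'].round(2))
for r in white(c,(310,200,440,330),.096):print('disc',r)
for r in white(c,(220,160,330,230),.113):print('board',r)
E
```

```text
[0.57956956 0.02199592 0.28711247] [-0.    0.05  1.74 -0.    1.34 -1.57]
disc (array([ 0.3775, -0.2424]), np.float64(-29.5), [np.float64(0.056), np.float64(0.083)], array([391., 297.]))
disc (array([ 0.4052, -0.1138]), np.float64(-33.8), [np.float64(0.059), np.float64(0.083)], array([345., 287.]))
disc (array([ 0.5621, -0.2608]), np.float64(-37.6), [np.float64(0.057), np.float64(0.084)], array([396., 232.]))
board (array([0.6749, 0.1503]), np.float64(1.4), [np.float64(0.017), np.float64(0.053)], array([252., 191.]))
```

View pics/side2.png

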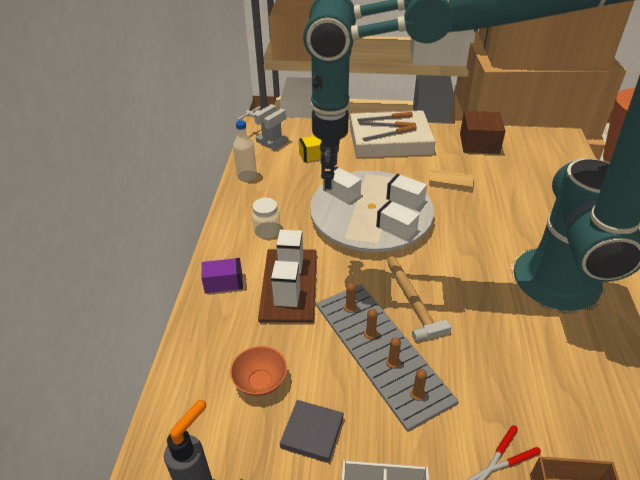

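View pics/top2.png

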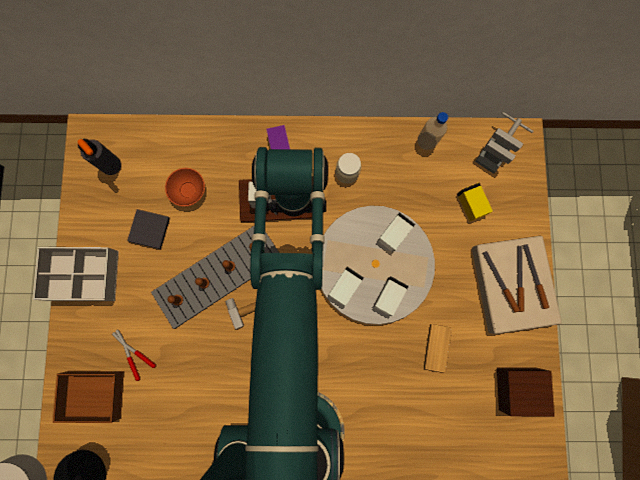

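The side view shows both dry pots standing on the board at (286,283) and (289,252). All four posts are free, with tops at about (351,287), (371,313), (395,342) and (419,374). Tilted placing will need the wrist turned the other way (q6 positive), so I'll turn the tool in place first.

Call:
step_arm --series '[{"grip": -1, "x": 0, "y": 0, "z": 0, "ax": 0, "ay": 0, "az": 1}, {"grip": -1, "x": 0, "y": 0, "z": 0, "ax": 0, "ay": 0, "az": 1}, {"grip": -1, "x": 0, "y": 0, "z": 0, "ax": 0, "ay": 0, "az": 1}, {"grip": -1, "x": 0, "y": 0, "z": 0, "ax": 0, "ay": 0, "az": 1}]'

```text
time: 10.35
tool_pos: [0.5809, 0.0219, 0.2831]
tcp_rot: [-0.822, -3.031, 0.001]
wrist_force: [-0.0, 0.7, -0.0]
width: 0.998
grip_force: 0.0
```

Call:
step_arm --series '[{"grip": -1, "x": 0, "y": 0, "z": 0, "ax": 0, "ay": 0, "az": 1}, {"grip": -1, "x": 0, "y": 0, "z": 0, "ax": 0, "ay": 0, "az": 1}, {"grip": -1, "x": 0, "y": 0, "z": 0, "ax": 0, "ay": 0, "az": 1}, {"grip": -1, "x": 0, "y": 0, "z": 0, "ax": 0, "ay": 0, "az": 1}]'

```text
time: 10.75
tool_pos: [0.5809, 0.0219, 0.2829]
tcp_rot: [-1.578, -2.715, 0.002]
wrist_force: [-1.0, 0.3, 0.4]
width: 1.003
grip_force: 0.0
```

Call:
step_arm --series '[{"grip": -1, "x": 0, "y": 0, "z": 0, "ax": 0, "ay": 0, "az": 1}, {"grip": -1, "x": 0, "y": 0, "z": 0, "ax": 0, "ay": 0, "az": 1}, {"grip": -1, "x": 0, "y": 0, "z": 0, "ax": 0, "ay": 0, "az": 1}, {"grip": -1, "x": 0, "y": 0, "z": 0, "ax": 0, "ay": 0, "az": 1}]'

```text
time: 11.15
tool_pos: [0.5809, 0.0219, 0.2829]
tcp_rot: [-2.227, -2.214, 0.002]
wrist_force: [0.8, -0.2, 0.9]
width: 1.004
grip_force: 0.0
```

Call:
step_arm --series '[{"grip": -1, "x": 0, "y": 0, "z": 0, "ax": 0, "ay": 0, "az": 1}, {"grip": -1, "x": 0, "y": 0, "z": 0, "ax": 0, "ay": 0, "az": 1}, {"grip": -1, "x": 0, "y": 0, "z": 0, "ax": 0, "ay": 0, "az": 1}, {"grip": -1, "x": 0, "y": 0, "z": 0, "ax": 0, "ay": 0, "az": 1}]'

```text
time: 11.55
tool_pos: [0.5809, 0.0219, 0.2829]
tcp_rot: [-2.725, -1.562, 0.003]
wrist_force: [-0.4, -0.9, -0.4]
width: 1.0
grip_force: 0.0
```

Call:
step_arm --series '[{"grip": -1, "x": 0, "y": 0, "z": 0, "ax": 0, "ay": 0, "az": 1}, {"grip": -1, "x": 0, "y": 0, "z": 0, "ax": 0, "ay": 0, "az": 1}, {"grip": -1, "x": 0, "y": 0, "z": 0, "ax": 0, "ay": 0, "az": 1}, {"grip": -1, "x": 0, "y": 0, "z": 0, "ax": 0, "ay": 0, "az": 1}]'

```text
time: 11.95
tool_pos: [0.5809, 0.0219, 0.2829]
tcp_rot: [-3.037, -0.804, 0.003]
wrist_force: [-0.7, 0.2, -0.4]
width: 0.998
grip_force: 0.0
```

Call:
step_arm --series '[{"grip": -1, "x": 0, "y": 0, "z": 0, "ax": 0, "ay": 0, "az": 1}, {"grip": -1, "x": 0, "y": 0, "z": 0, "ax": 0, "ay": 0, "az": 1}, {"grip": -1, "x": 0, "y": 0, "z": 0, "ax": 0, "ay": 0, "az": 1}, {"grip": -1, "x": 0, "y": 0, "z": 0, "ax": 0, "ay": 0, "az": 1}]'

```text
time: 12.35
tool_pos: [0.5809, 0.0219, 0.2829]
tcp_rot: [3.142, -0.009, -0.003]
wrist_force: [0.1, -0.8, -0.2]
width: 1.002
grip_force: 0.0
```

```bash
cat >> h.py <<'E'
def grasp(w,hd,off=.024,tilt=-45,back=0,zg=.068):
    h=np.radians(hd);H=np.array([np.cos(h),np.sin(h),0]);g=np.array([*w,zg])+off*H
    p=pose(g,hd,tilt,-1); return p[0]+p[1][:,2]*(.019-back),p[1]
E
python3 - <<'E'
from h import *
c=cam('side')
for p in[(351,287),(371,312),(395,341),(419,373)]:print('post',ray(c,*p,.091))
c2=imaging.read_camera('top')
for p in[(174,298),(202,282),(228,265)]:print('post',ray(c2,*p,.091))
print(bot.read_state()['q'].round(2))
s=cur();print(s[0]);w=(.562,-.261)
g=grasp(w,-37.5,back=.13)
a=(g[0],Ro.from_euler('z',-37.5,degrees=True).as_matrix()@np.diag([1,-1,-1]))
rel(s,a); b=grasp(w,-37.5,tilt=-22.5,back=.13);b=(g[0],b[1]);rel(a,b);rel(b,g);print(g[0])
E
```

```text
post [0.5198369  0.15678206 0.091     ]
post [0.47272497 0.22757265 0.091     ]
post [0.42128419 0.30224418 0.091     ]
post [0.37484206 0.37714397 0.091     ]
post [0.37264774 0.36196202 0.091     ]
post [0.41747233 0.28608605 0.091     ]
post [0.46561541 0.21503027 0.091     ]
[-0.01  0.06  1.74  0.    1.34  1.57]
[0.58074644 0.02191855 0.28307444]
{'x': 0.127, 'y': 0.69, 'z': 0.273, 'ax': 0.001, 'ay': 0.003, 'az': 1.247} rows 7.5 4.4
{'x': 0.0, 'y': 0.0, 'z': 0.0, 'ax': 0.0, 'ay': -0.75, 'az': 0.0} rows 0.0 2.6
{'x': 0.0, 'y': 0.0, 'z': 0.0, 'ax': -0.0, 'ay': -0.75, 'az': -0.0} rows 0.0 2.6
[ 0.64330987 -0.32339126  0.14648885]
```

Call:
step_arm --series '[{"grip": -1, "x": 0.02, "y": 0.09, "z": 0.02, "ax": 0, "ay": 0, "az": 0.2}, {"grip": -1, "x": 0.04, "y": 0.18, "z": 0.04, "ax": 0, "ay": 0, "az": 0.4}, {"grip": -1, "x": 0.06, "y": 0.27, "z": 0.05, "ax": 0, "ay": 0, "az": 0.6}, {"grip": -1, "x": 0.07, "y": 0.36, "z": 0.05, "ax": 0, "ay": 0, "az": 0.8}, {"grip": -1, "x": 0.09, "y": 0.45, "z": 0.05, "ax": 0, "ay": 0, "az": 1}, {"grip": -1, "x": 0.1, "y": 0.54, "z": 0.05, "ax": 0, "ay": 0, "az": 1}, {"grip": -1, "x": 0.12, "y": 0.63, "z": 0.05, "ax": 0, "ay": 0, "az": 1}, {"grip": -1, "x": 0.127, "y": 0.69, "z": 0.05, "ax": 0, "ay": 0, "az": 1}, {"grip": -1, "x": 0.127, "y": 0.69, "z": 0.05, "ax": 0, "ay": 0, "az": 1}, {"grip": -1, "x": 0.127, "y": 0.69, "z": 0.05, "ax": 0, "ay": 0, "az": 1}]'

```text
time: 13.45
tool_pos: [0.6431, -0.3237, 0.258]
tcp_rot: [-3.033, 0.815, 0.003]
wrist_force: [0.5, 0.2, -1.0]
width: 1.001
grip_force: 0.0
```

Call:
step_arm --series '[{"grip": -1, "x": 0, "y": 0, "z": 0, "ax": 0, "ay": -0.25, "az": 0}, {"grip": -1, "x": 0, "y": 0, "z": 0, "ax": 0, "ay": -0.5, "az": 0}, {"grip": -1, "x": 0, "y": 0, "z": 0, "ax": 0, "ay": -0.75, "az": 0}, {"grip": -1, "x": 0, "y": 0, "z": 0, "ax": 0, "ay": -0.75, "az": 0}, {"grip": -1, "x": 0, "y": 0, "z": 0, "ax": 0, "ay": -0.75, "az": 0}]'

```text
time: 13.95
tool_pos: [0.6437, -0.3218, 0.257]
tcp_rot: [-2.883, 0.771, 0.577]
wrist_force: [-0.2, -0.1, 0.3]
width: 0.997
grip_force: 0.0
```

```bash
python3 - <<'E'
from h import *
print(bot.read_state()['q'].round(2))
c=cam('top')
for r in white(c,(310,200,440,330),.096):print('disc',r)
s=cur();print(s[0]);rel(s,grasp((.562,-.261),-37.5,back=.13))
E
```

```text
[-0.5   0.61  1.12  0.01  1.8   1.59]
disc (array([ 0.5707, -0.261 ]), np.float64(-27.1), [np.float64(0.022), np.float64(0.073)], array([396., 229.]))
disc (array([ 0.5335, -0.1279]), np.float64(-25.2), [np.float64(0.153), np.float64(0.275)], array([349., 242.]))
[ 0.64345215 -0.32187389  0.25948828]
{'x': 0.087, 'y': 0.003, 'z': 0.208, 'ax': 0.14, 'ay': -0.751, 'az': 0.211} rows 2.3 2.8
```

Call:
step_arm --series '[{"grip": -1, "x": 0, "y": 0, "z": 0, "ax": 0.05, "ay": -0.25, "az": 0.07}, {"grip": -1, "x": 0, "y": 0, "z": 0, "ax": 0.1, "ay": -0.5, "az": 0.14}, {"grip": -1, "x": 0.04, "y": 0.003, "z": 0.1, "ax": 0.14, "ay": -0.75, "az": 0.21}, {"grip": -1, "x": 0.087, "y": 0.003, "z": 0.208, "ax": 0.14, "ay": -0.75, "az": 0.21}, {"grip": -1, "x": 0.087, "y": 0.003, "z": 0.208, "ax": 0.14, "ay": -0.75, "az": 0.21}, {"grip": -1, "x": 0.087, "y": 0.003, "z": 0.208, "ax": 0.14, "ay": -0.75, "az": 0.21}]'

```text
time: 14.6
tool_pos: [0.6416, -0.3234, 0.147]
tcp_rot: [-2.549, 0.867, 1.061]
wrist_force: [0.9, 0.8, 0.9]
width: 1.001
grip_force: 0.0
```

```bash
python3 - <<'E'
from h import *
print(bot.read_state()['q'].round(2))
c=cam('side','side3.png')
s=cur();print(s[0]);rel(s,grasp((.562,-.261),-37.5))
p=cv2.imread('pics/side3.png')[130:270,180:460];cv2.imwrite('pics/crop3.png',cv2.resize(p,(784,392)))
E
```

```text
[-0.54  0.95  0.89  0.09  2.08  1.7 ]
[ 0.64293803 -0.32400751  0.15080533]
{'x': 0.005, 'y': -0.001, 'z': 0.266, 'ax': -0.002, 'ay': -0.004, 'az': -0.0} rows 2.7 0.0
```

View pics/crop3.png

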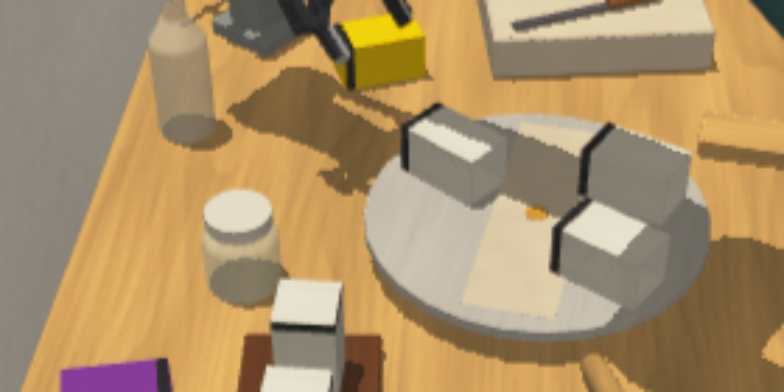

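The gripper sits behind the far pot's bottom end, with its fingers straddling the pot's axis and the disc undisturbed. I'll go in and grip.

Call:
step_arm --series '[{"grip": -1, "x": 0.005, "y": 0, "z": 0.08, "ax": 0, "ay": 0, "az": 0}, {"grip": -1, "x": 0.005, "y": 0, "z": 0.16, "ax": 0, "ay": 0, "az": 0}, {"grip": -1, "x": 0.005, "y": 0, "z": 0.23, "ax": 0, "ay": 0, "az": 0}, {"grip": -1, "x": 0.005, "y": 0, "z": 0.265, "ax": 0, "ay": 0, "az": 0}, {"grip": -1, "x": 0.005, "y": 0, "z": 0.265, "ax": 0, "ay": 0, "az": 0}, {"grip": -1, "x": 0.005, "y": 0, "z": 0.265, "ax": 0, "ay": 0, "az": 0}]'

```text
time: 15.25
tool_pos: [0.5726, -0.2696, 0.0572]
tcp_rot: [-2.557, 0.869, 1.047]
wrist_force: [0.1, 0.2, 1.1]
width: 1.001
grip_force: 0.0
```

Call:
step_arm --series '[{"grip": 0, "x": 0, "y": 0, "z": 0, "ax": 0, "ay": 0, "az": 0}, {"grip": 0.2, "x": 0, "y": 0, "z": 0, "ax": 0, "ay": 0, "az": 0}, {"grip": 1, "x": 0, "y": 0, "z": 0, "ax": 0, "ay": 0, "az": 0}, {"grip": 1, "x": 0, "y": 0, "z": 0, "ax": 0, "ay": 0, "az": 0}, {"grip": 1, "x": 0, "y": 0, "z": 0, "ax": 0, "ay": 0, "az": 0}, {"grip": 1, "x": 0, "y": 0, "z": 0, "ax": 0, "ay": 0, "az": 0}]' --force 60

```text
time: 15.85
tool_pos: [0.5716, -0.2696, 0.054]
tcp_rot: [-2.552, 0.869, 1.053]
wrist_force: [2.0, -1.2, 6.1]
width: 0.65
grip_force: 63.8
```

```bash
python3 - <<'E'
from h import *
s=cur();print(s[0],bot.read_state()['q'].round(2),bot.read_state()['wrist_force'])
u=s[1].T@np.array([0,0,.2])/.5;print('up200',u.round(3))
c=cam('side','side4.png')
p=cv2.imread('pics/side4.png')[130:270,180:460];cv2.imwrite('pics/crop4.png',cv2.resize(p,(784,392)))
E
```

```text
[ 0.57158844 -0.26956411  0.05398808] [-0.53  0.85  1.25  0.09  1.82  1.68] [ 1.95527716 -1.21181653  6.11311266]
up200 [-0.282 -0.    -0.284]
```

View pics/crop4.png

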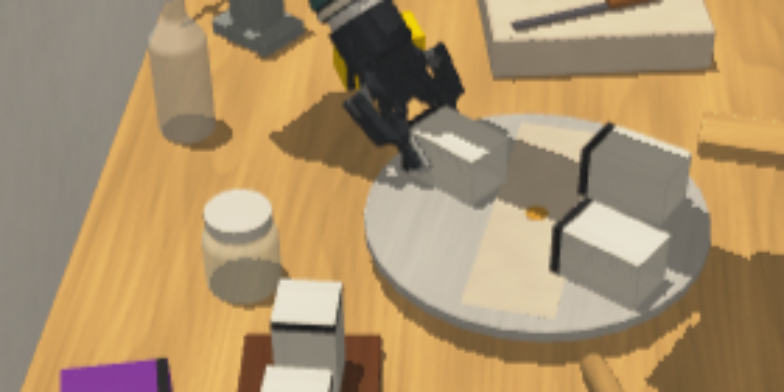

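The side crop shows the fingers holding the far pot near its band, with the disc unmoved. I'll plan the carry, turning heading and tilt together.

```bash
cat >> h.py <<'E'
def carry(s,h0,h1,P,n=6,t0=-45,t1=45,z=.28):
    "print n relative moves from pose s to TCP over P, heading h0->h1, tilt t0->t1"
    a0=np.arctan2(s[0][1],s[0][0]);r0=np.hypot(*s[0][:2]);a1=np.arctan2(P[1],P[0]);r1=np.hypot(*P)
    for k in range(1,n+1):
        f=k/n;a=a0+f*(a1-a0);r=r0+f*(r1-r0)
        b=pose((r*np.cos(a),r*np.sin(a),z),h0+f*(h1-h0),t0+f*(t1-t0),-1);rel(s,b);s=b
E
python3 - <<'E'
from h import *
s=cur();s=(s[0]+[0,0,.2],s[1]);carry(s,-37.5,105,(.37,.37))
E
```

```text
{'x': -0.117, 'y': -0.23, 'z': 0.043, 'ax': -0.486, 'ay': 0.487, 'az': -0.633} rows 2.6 3.3
{'x': -0.054, 'y': -0.242, 'z': 0.031, 'ax': -0.304, 'ay': 0.493, 'az': -0.733} rows 2.5 3.3
{'x': -0.011, 'y': -0.242, 'z': 0.003, 'ax': -0.104, 'ay': 0.493, 'az': -0.787} rows 2.4 3.3
{'x': 0.037, 'y': -0.232, 'z': 0.0, 'ax': 0.104, 'ay': 0.493, 'az': -0.787} rows 2.3 3.3
{'x': 0.079, 'y': -0.212, 'z': 0.021, 'ax': 0.304, 'ay': 0.493, 'az': -0.733} rows 2.3 3.3
{'x': 0.103, 'y': -0.185, 'z': 0.059, 'ax': 0.483, 'ay': 0.493, 'az': -0.63} rows 2.2 3.3
```

Call:
step_arm --series '[{"grip": 1, "x": -0.07, "y": 0, "z": -0.07, "ax": 0, "ay": 0, "az": 0}, {"grip": 1, "x": -0.14, "y": 0, "z": -0.14, "ax": 0, "ay": 0, "az": 0}, {"grip": 1, "x": -0.21, "y": 0, "z": -0.21, "ax": 0, "ay": 0, "az": 0}, {"grip": 1, "x": -0.283, "y": 0, "z": -0.283, "ax": 0, "ay": 0, "az": 0}, {"grip": 1, "x": -0.283, "y": 0, "z": -0.283, "ax": 0, "ay": 0, "az": 0}]'

```text
time: 16.4
tool_pos: [0.5728, -0.2703, 0.261]
tcp_rot: [-2.56, 0.87, 1.039]
wrist_force: [0.9, 0.2, -2.0]
width: 0.651
grip_force: 63.9
```

Call:
step_arm --series '[{"grip": 1, "x": -0.06, "y": -0.12, "z": 0.02, "ax": -0.24, "ay": 0.24, "az": -0.32}, {"grip": 1, "x": -0.117, "y": -0.23, "z": 0.043, "ax": -0.486, "ay": 0.487, "az": -0.633}, {"grip": 1, "x": -0.117, "y": -0.23, "z": 0.043, "ax": -0.486, "ay": 0.487, "az": -0.633}, {"grip": 1, "x": -0.117, "y": -0.23, "z": 0.043, "ax": -0.486, "ay": 0.487, "az": -0.633}]'

```text
time: 16.8
tool_pos: [0.5972, -0.1372, 0.2806]
tcp_rot: [-2.958, 0.34, 0.787]
wrist_force: [-0.2, -1.1, -0.9]
width: 0.65
grip_force: 64.1
```

Call:
step_arm --series '[{"grip": 1, "x": -0.03, "y": -0.12, "z": 0.015, "ax": -0.15, "ay": 0.25, "az": -0.37}, {"grip": 1, "x": -0.054, "y": -0.242, "z": 0.031, "ax": -0.304, "ay": 0.493, "az": -0.733}, {"grip": 1, "x": -0.054, "y": -0.242, "z": 0.031, "ax": -0.304, "ay": 0.493, "az": -0.733}, {"grip": 1, "x": -0.054, "y": -0.242, "z": 0.031, "ax": -0.304, "ay": 0.493, "az": -0.733}]'

```text
time: 17.2
tool_pos: [0.5931, -0.0141, 0.2788]
tcp_rot: [3.081, 0.282, -0.407]
wrist_force: [0.1, -0.5, -1.7]
width: 0.651
grip_force: 64.5
```

Call:
step_arm --series '[{"grip": 1, "x": -0.005, "y": -0.12, "z": 0.003, "ax": -0.05, "ay": 0.25, "az": -0.39}, {"grip": 1, "x": -0.011, "y": -0.242, "z": 0.003, "ax": -0.104, "ay": 0.493, "az": -0.787}, {"grip": 1, "x": -0.011, "y": -0.242, "z": 0.003, "ax": -0.104, "ay": 0.493, "az": -0.787}, {"grip": 1, "x": -0.011, "y": -0.242, "z": 0.003, "ax": -0.104, "ay": 0.493, "az": -0.787}]'

```text
time: 17.6
tool_pos: [0.5655, 0.1017, 0.2782]
tcp_rot: [-3.001, -0.919, 0.003]
wrist_force: [-0.3, -1.0, -2.0]
width: 0.648
grip_force: 64.8
```

```bash
python3 - <<'E'
from h import *
print(bot.read_state()['q'].round(2))
s=cur();z=s[1][:,2];print(s[0],z.round(2));carry(s,33.75,105,(.37,.37),n=3,t0=0)
E
```

```text
[0.13 0.05 1.76 0.   1.33 1.11]
[0.56549321 0.1016854  0.27819344] [-0.  0. -1.]
{'x': 0.039, 'y': -0.228, 'z': -0.003, 'ax': 0.096, 'ay': 0.494, 'az': -0.778} rows 2.3 3.2
{'x': 0.078, 'y': -0.209, 'z': 0.021, 'ax': 0.304, 'ay': 0.493, 'az': -0.733} rows 2.2 3.3
{'x': 0.103, 'y': -0.182, 'z': 0.059, 'ax': 0.483, 'ay': 0.493, 'az': -0.63} rows 2.2 3.3
```

Call:
step_arm --series '[{"grip": 1, "x": 0.02, "y": -0.12, "z": 0, "ax": 0.05, "ay": 0.25, "az": -0.39}, {"grip": 1, "x": 0.038, "y": -0.23, "z": -0.002, "ax": 0.1, "ay": 0.493, "az": -0.78}, {"grip": 1, "x": 0.038, "y": -0.23, "z": -0.002, "ax": 0.1, "ay": 0.493, "az": -0.78}, {"grip": 1, "x": 0.038, "y": -0.23, "z": -0.002, "ax": 0.1, "ay": 0.493, "az": -0.78}]'

```text
time: 18.0
tool_pos: [0.5171, 0.2063, 0.2785]
tcp_rot: [-2.626, -1.44, -0.342]
wrist_force: [0.9, -1.8, -1.8]
width: 0.646
grip_force: 65.2
```

Call:
step_arm --series '[{"grip": 1, "x": 0.04, "y": -0.1, "z": 0.01, "ax": 0.15, "ay": 0.25, "az": -0.37}, {"grip": 1, "x": 0.078, "y": -0.209, "z": 0.021, "ax": 0.304, "ay": 0.493, "az": -0.733}, {"grip": 1, "x": 0.078, "y": -0.209, "z": 0.021, "ax": 0.304, "ay": 0.493, "az": -0.733}, {"grip": 1, "x": 0.078, "y": -0.209, "z": 0.021, "ax": 0.304, "ay": 0.493, "az": -0.733}]'

```text
time: 18.4
tool_pos: [0.4513, 0.2959, 0.2777]
tcp_rot: [-2.085, -1.785, -0.554]
wrist_force: [0.6, 0.2, -2.0]
width: 0.648
grip_force: 65.4
```

```bash
python3 - <<'E'
from h import *
print(bot.read_state()['q'].round(2))
s=cur();z=s[1][:,2];print(s[0],z.round(2));carry(s,81.25,105,(.37,.37),n=1,t0=30)
E
```

```text
[ 0.23 -0.19  2.07  0.55  1.12  0.17]
[0.45134921 0.29594425 0.27774781] [ 0.07  0.49 -0.87]
{'x': 0.107, 'y': -0.183, 'z': 0.058, 'ax': 0.477, 'ay': 0.491, 'az': -0.636} rows 2.2 3.3
```

Call:
step_arm --series '[{"grip": 1, "x": 0.05, "y": -0.09, "z": 0.03, "ax": 0.24, "ay": 0.25, "az": -0.32}, {"grip": 1, "x": 0.105, "y": -0.183, "z": 0.058, "ax": 0.48, "ay": 0.492, "az": -0.633}, {"grip": 1, "x": 0.105, "y": -0.183, "z": 0.058, "ax": 0.48, "ay": 0.492, "az": -0.633}, {"grip": 1, "x": 0.105, "y": -0.183, "z": 0.058, "ax": 0.48, "ay": 0.492, "az": -0.633}, {"grip": 1, "x": 0.105, "y": -0.183, "z": 0.058, "ax": 0.48, "ay": 0.492, "az": -0.633}, {"grip": 1, "x": 0.105, "y": -0.183, "z": 0.058, "ax": 0.48, "ay": 0.492, "az": -0.633}]'

```text
time: 19.0
tool_pos: [0.3727, 0.3693, 0.2803]
tcp_rot: [-1.498, -1.939, -0.617]
wrist_force: [0.7, -0.2, -2.3]
width: 0.649
grip_force: 65.4
```

```bash
python3 - <<'E'
from h import *
print(bot.read_state()['q'].round(2))
s=cur();print(s[0],s[1].round(3))
g=s[0]-.019*s[1][:,2];print('grasp',g)
c=cam('top','top5.png');d=cam('side','side5.png')
for r in white(c,(310,200,440,330),.096):print('disc',r)
print(proj(d,g),proj(c,g))
p=cv2.imread('pics/side5.png')[200:440,260:500];q=cv2.imread('pics/top5.png')[180:340,120:280]
cv2.imwrite('pics/crop5.png',np.hstack([cv2.resize(p,(400,400)),cv2.resize(q,(400,400))]))
E
```

```text
[ 0.24 -0.12  2.11  0.83  1.29 -0.32]
[0.37270378 0.36933938 0.28034446] [[-0.178  0.967 -0.18 ]
 [ 0.685  0.253  0.683]
 [ 0.706 -0.001 -0.708]]
grasp [0.37611824 0.35636606 0.29379936]
disc (array([ 0.3345, -0.2153]), np.float64(-41.9), [np.float64(0.056), np.float64(0.084)], array([382., 313.]))
disc (array([ 0.4238, -0.0957]), np.float64(-42.1), [np.float64(0.07), np.float64(0.09)], array([338., 280.]))
(np.float64(430.1255063908276), np.float64(296.36950106855613)) (np.float64(153.9146182064763), np.float64(293.4019251572504))
```

View pics/crop5.png

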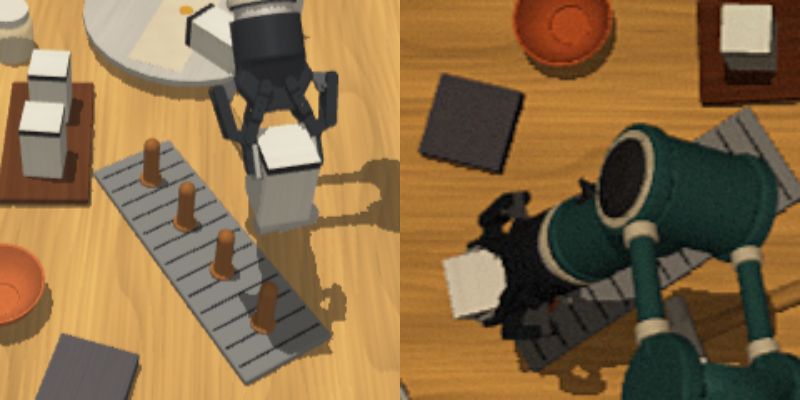

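The crop shows the held pot upright with its mouth down. Its top face is centred at about (432,289) in side and (150,293) in top. I'll triangulate it.

```bash
cat >> h.py <<'E'
def tri(u1,u2):
    "u1 side px, u2 top px"
    best=min(((np.linalg.norm(ray(S,*u1,z)-ray(T,*u2,z)),z) for z in np.arange(0,.5,.001)))
    return ((ray(S,*u1,best[1])+ray(T,*u2,best[1]))/2).round(4),best[0].round(4)
S=imaging.read_camera('side');T=imaging.read_camera('top')
E
python3 - <<'E'
from h import *
print('face',tri((432,289),(150,293)))
sp=[(351,286),(371,311),(395,340),(419,372)]
tp=[(252,249),(228,264.5),(202,281),(173.5,298.5)]
for a,b in zip(sp,tp):print(tri(a,b), ray(S,*a,.093).round(3),ray(T,*b,.093).round(3))
for z in (.31,.32,.33):
  for r in white(T,(135,270,166,320),z):print(z,r)
E
python3 - <<'E'
import cv2
p=cv2.imread('pics/top2.png')[220:330,150:290];cv2.imwrite('pics/crop6.png',cv2.resize(p,(700,550),interpolation=cv2.INTER_CUBIC))
E
```

```text
face (array([0.3759, 0.359 , 0.316 ]), np.float64(0.0005))
(array([0.5162, 0.1487, 0.085 ]), np.float64(0.0079)) [0.52  0.156 0.093] [0.511 0.148 0.093]
(array([0.4703, 0.2164, 0.081 ]), np.float64(0.0044)) [0.473 0.226 0.093] [0.467 0.215 0.093]
(array([0.4206, 0.2893, 0.078 ]), np.float64(0.0012)) [0.421 0.301 0.093] [0.42  0.286 0.093]
(array([0.3724, 0.3665, 0.079 ]), np.float64(0.0014)) [0.375 0.376 0.093] [0.371 0.363 0.093]
0.31 (array([0.3772, 0.3621]), np.float64(17.0), [np.float64(0.052), np.float64(0.054)], array([149., 293.]))
0.32 (array([0.3768, 0.3589]), np.float64(17.0), [np.float64(0.051), np.float64(0.054)], array([149., 293.]))
0.33 (array([0.3763, 0.3558]), np.float64(17.0), [np.float64(0.051), np.float64(0.053)], array([149., 293.]))
```

View pics/crop6.png

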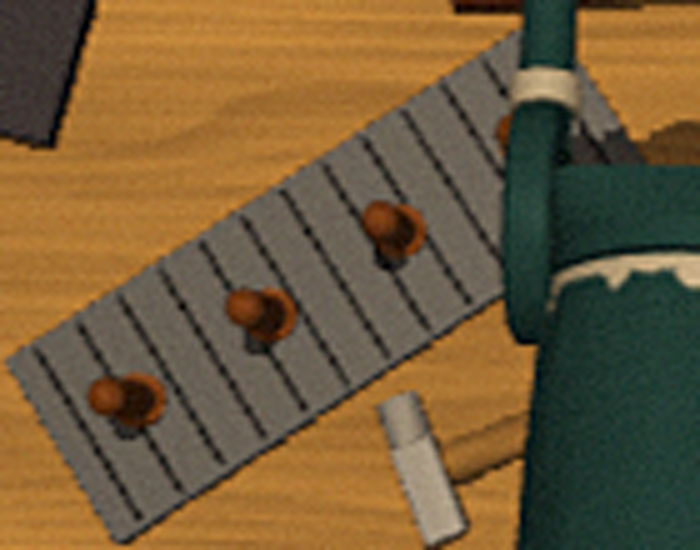

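```bash
python3 - <<'E'
from h import *
for p in[(178,300),(204,282.8),(230,266)]:print('foot',ray(T,*p,.016))
for p in[(171.4,299.6),(198.8,281.5),(226,264)]:print('dome',ray(T,*p,.088))
s=cur();f=np.array([.376,.358,.316])
for dz in(-.1,-.18,-.207):
  print(dz,(s[1].T@(np.array([.371,.367,.316+dz])-f)/.5).round(3))
E
```

```text
foot [0.36954559 0.36992216 0.016     ]
foot [0.42018657 0.29600824 0.016     ]
foot [0.47027046 0.22113306 0.016     ]
dome [0.36829327 0.36975888 0.088     ]
dome [0.41902332 0.29573496 0.088     ]
dome [0.4687174  0.22124415 0.088     ]
-0.1 [-0.127 -0.005  0.156]
-0.18 [-0.24  -0.005  0.269]
-0.207 [-0.278 -0.006  0.307]
```

Call:
step_arm --series '[{"grip": 1, "x": -0.06, "y": -0.008, "z": 0.09, "ax": 0, "ay": 0, "az": 0}, {"grip": 1, "x": -0.122, "y": -0.008, "z": 0.161, "ax": 0, "ay": 0, "az": 0}, {"grip": 1, "x": -0.122, "y": -0.008, "z": 0.161, "ax": 0, "ay": 0, "az": 0}, {"grip": 1, "x": -0.16, "y": -0.008, "z": 0.199, "ax": 0, "ay": 0, "az": 0}, {"grip": 1, "x": -0.2, "y": -0.008, "z": 0.239, "ax": 0, "ay": 0, "az": 0}, {"grip": 1, "x": -0.235, "y": -0.008, "z": 0.274, "ax": 0, "ay": 0, "az": 0}, {"grip": 1, "x": -0.26, "y": -0.008, "z": 0.299, "ax": 0, "ay": 0, "az": 0}, {"grip": 1, "x": -0.266, "y": -0.008, "z": 0.305, "ax": 0, "ay": 0, "az": 0}, {"grip": 1, "x": -0.266, "y": -0.008, "z": 0.305, "ax": 0, "ay": 0, "az": 0}]'

```text
time: 20.2
tool_pos: [0.3654, 0.3831, 0.0805]
tcp_rot: [-1.494, -1.94, -0.621]
wrist_force: [-0.8, -0.4, -2.4]
width: 0.647
grip_force: 65.6
```

```bash
python3 - <<'E'
from h import *
st=bot.read_state();print(st['q'].round(2),st['wrist_force'])
s=cur();print('grasp',s[0]-.019*s[1][:,2])
p=S['img'][280:430,340:490,::-1];q=T['img'][220:350,120:250,::-1]
cv2.imwrite('pics/crop7.png',np.hstack([cv2.resize(p,(400,400)),cv2.resize(q,(400,400))]))
E
```

```text
[ 0.27  0.16  2.27  1.    1.   -0.69] [ 0.20404757 -0.47614166 -2.76647183]
grasp [0.36941385 0.37016861 0.09459922]
```

View pics/crop7.png

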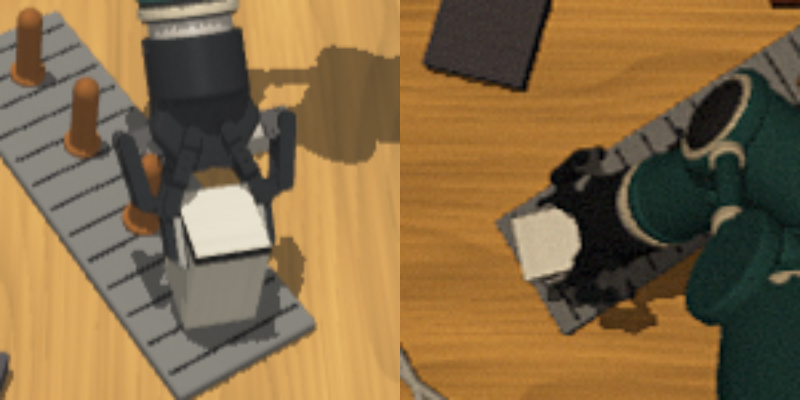

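The crop shows the pot over the end post at about (225,255) in the left half, with no contact force. About 9 mm of descent is left.

Call:
step_arm --series '[{"grip": 1, "x": -0.007, "y": 0, "z": 0.007, "ax": 0, "ay": 0, "az": 0}, {"grip": 1, "x": -0.011, "y": 0, "z": 0.011, "ax": 0, "ay": 0, "az": 0}, {"grip": 1, "x": -0.011, "y": 0, "z": 0.011, "ax": 0, "ay": 0, "az": 0}, {"grip": 1, "x": -0.011, "y": 0, "z": 0.011, "ax": 0, "ay": 0, "az": 0}]'

```text
time: 20.7
tool_pos: [0.3645, 0.3826, 0.0715]
tcp_rot: [-1.494, -1.94, -0.619]
wrist_force: [-0.2, -0.2, -1.5]
width: 0.649
grip_force: 65.6
```

Call:
step_arm --series '[{"grip": 1, "x": -0.003, "y": 0, "z": 0.003, "ax": 0, "ay": 0, "az": 0}, {"grip": 1, "x": -0.003, "y": 0, "z": 0.003, "ax": 0, "ay": 0, "az": 0}, {"grip": 1, "x": -0.003, "y": 0, "z": 0.003, "ax": 0, "ay": 0, "az": 0}]'

```text
time: 21.0
tool_pos: [0.3644, 0.3826, 0.0692]
tcp_rot: [-1.494, -1.94, -0.619]
wrist_force: [-0.3, 0.8, -1.2]
width: 0.65
grip_force: 65.6
```

```bash
python3 - <<'E'
from h import *
st=bot.read_state();print(st['wrist_force'],st['torque'])
s=cur();print('grasp',s[0]-.019*s[1][:,2])
E
```

```text
[-0.28516839 -0.23142904 -1.01265112] [-0.50767362 -0.2090994   0.02524444]
grasp [0.36791742 0.36958113 0.08267748]
```

Call:
step_arm --series '[{"grip": 1, "x": -0.003, "y": 0, "z": 0.003, "ax": 0, "ay": 0, "az": 0}, {"grip": 1, "x": -0.003, "y": 0, "z": 0.003, "ax": 0, "ay": 0, "az": 0}, {"grip": -1, "x": -0.003, "y": 0, "z": 0.003, "ax": 0, "ay": 0, "az": 0}, {"grip": -1, "x": -0.003, "y": 0, "z": 0.003, "ax": 0, "ay": 0, "az": 0}, {"grip": -1, "x": -0.003, "y": 0, "z": 0.003, "ax": 0, "ay": 0, "az": 0}, {"grip": -1, "x": -0.003, "y": 0, "z": 0.003, "ax": 0, "ay": 0, "az": 0}, {"grip": -1, "x": -0.003, "y": 0, "z": -0.07, "ax": 0, "ay": 0, "az": 0}, {"grip": -1, "x": -0.003, "y": 0, "z": -0.15, "ax": 0, "ay": 0, "az": 0}, {"grip": -1, "x": 0.05, "y": 0, "z": -0.22, "ax": 0, "ay": 0, "az": 0}, {"grip": -1, "x": 0.1, "y": 0, "z": -0.3, "ax": 0, "ay": 0, "az": 0}, {"grip": -1, "x": 0.1, "y": 0, "z": -0.3, "ax": 0, "ay": 0, "az": 0}, {"grip": -1, "x": 0.1, "y": 0, "z": -0.3, "ax": 0, "ay": 0, "az": 0}]'

```text
time: 22.3
tool_pos: [0.3836, 0.314, 0.212]
tcp_rot: [-1.494, -1.943, -0.623]
wrist_force: [0.4, 0.1, -0.9]
width: 1.001
grip_force: 0.0
```

```bash
python3 - <<'E'
from h import *
st=bot.read_state();print(st['tool_pos'],st['q'].round(2))
for r in white(T,(150,220,290,330),.107):print('tray',r)
for r in white(T,(310,200,440,330),.096):print('disc',r)
p=S['img'][160:430,320:490,::-1];q=T['img'][190:340,300:450,::-1]
cv2.imwrite('pics/crop8.png',np.hstack([cv2.resize(p,(283,450)),cv2.resize(q,(450,450))]))
E
```

```text
[0.38155656 0.31408925 0.20947472] [ 0.12 -0.05  2.19  0.82  1.27 -0.51]
tray (array([0.3704, 0.3699]), np.float64(16.7), [np.float64(0.053), np.float64(0.054)], array([170., 299.]))
disc (array([ 0.3345, -0.2153]), np.float64(-41.9), [np.float64(0.056), np.float64(0.084)], array([382., 313.]))
disc (array([ 0.4235, -0.0957]), np.float64(-42.6), [np.float64(0.07), np.float64(0.089)], array([338., 281.]))
```

View pics/crop8.png

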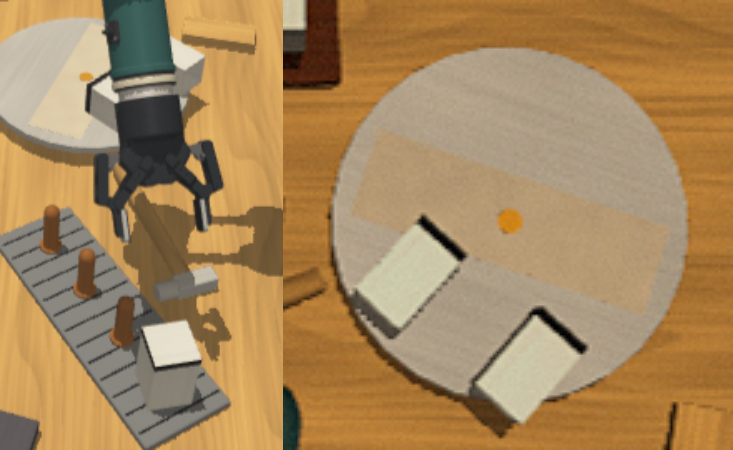

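The crop shows the first pot standing over the end post. The other two pots lie still on the disc, and one overhangs its rim at (382,313) because it got knocked aside. I'll go for that one next.

```bash
python3 - <<'E'
from h import *
print('Q2',ray(T,342,282.3,.096))
g=grasp((.3345,-.2153),-42,off=.022,back=.13);print(g[0])
carry(cur(),105,-42,g[0][:2],t0=45,t1=-45,z=.26)
E
```

```text
Q2 [ 0.4184389  -0.10565324  0.096     ]
[ 0.40917777 -0.28254017  0.14648885]
{'x': -0.07, 'y': 0.068, 'z': -0.215, 'ax': -0.5, 'ay': -0.491, 'az': 0.641} rows 2.4 3.3
{'x': -0.158, 'y': 0.109, 'z': -0.092, 'ax': -0.313, 'ay': -0.492, 'az': 0.757} rows 2.1 3.3
{'x': -0.151, 'y': 0.145, 'z': -0.04, 'ax': -0.107, 'ay': -0.492, 'az': 0.812} rows 2.1 3.3
{'x': -0.122, 'y': 0.175, 'z': 0.0, 'ax': 0.107, 'ay': -0.492, 'az': 0.812} rows 2.1 3.3
{'x': -0.08, 'y': 0.197, 'z': 0.021, 'ax': 0.313, 'ay': -0.492, 'az': 0.757} rows 2.1 3.3
{'x': -0.034, 'y': 0.21, 'z': 0.02, 'ax': 0.499, 'ay': -0.492, 'az': 0.65} rows 2.1 3.3
```

Call:
step_arm --series '[{"grip": -1, "x": -0.035, "y": 0.035, "z": -0.11, "ax": -0.25, "ay": -0.24, "az": 0.32}, {"grip": -1, "x": -0.07, "y": 0.068, "z": -0.215, "ax": -0.5, "ay": -0.491, "az": 0.641}, {"grip": -1, "x": -0.07, "y": 0.068, "z": -0.215, "ax": -0.5, "ay": -0.491, "az": 0.641}, {"grip": -1, "x": -0.07, "y": 0.068, "z": -0.215, "ax": -0.5, "ay": -0.491, "az": 0.641}]'

```text
time: 22.9
tool_pos: [0.4429, 0.2247, 0.2638]
tcp_rot: [-2.104, -1.775, -0.571]
wrist_force: [-0.4, 0.7, 0.1]
width: 1.001
grip_force: 0.0
```

Call:
step_arm --series '[{"grip": -1, "x": -0.08, "y": 0.055, "z": -0.046, "ax": -0.16, "ay": -0.25, "az": 0.38}, {"grip": -1, "x": -0.158, "y": 0.109, "z": -0.092, "ax": -0.313, "ay": -0.492, "az": 0.757}, {"grip": -1, "x": -0.158, "y": 0.109, "z": -0.092, "ax": -0.313, "ay": -0.492, "az": 0.757}, {"grip": -1, "x": -0.158, "y": 0.109, "z": -0.092, "ax": -0.313, "ay": -0.492, "az": 0.757}]'

```text
time: 23.3
tool_pos: [0.48, 0.1255, 0.2614]
tcp_rot: [-2.653, -1.402, -0.35]
wrist_force: [0.3, 0.6, -0.3]
width: 1.0
grip_force: 0.0
```

Call:
step_arm --series '[{"grip": -1, "x": -0.075, "y": 0.07, "z": -0.02, "ax": -0.05, "ay": -0.25, "az": 0.41}, {"grip": -1, "x": -0.151, "y": 0.145, "z": -0.04, "ax": -0.107, "ay": -0.492, "az": 0.812}, {"grip": -1, "x": -0.151, "y": 0.145, "z": -0.04, "ax": -0.107, "ay": -0.492, "az": 0.812}, {"grip": -1, "x": -0.151, "y": 0.145, "z": -0.04, "ax": -0.107, "ay": -0.492, "az": 0.812}]'

```text
time: 23.7
tool_pos: [0.4963, 0.0202, 0.2602]
tcp_rot: [3.026, 0.845, -0.002]
wrist_force: [0.5, 1.2, -0.3]
width: 1.0
grip_force: 0.0
```

Call:
step_arm --series '[{"grip": -1, "x": -0.06, "y": 0.09, "z": 0, "ax": 0.05, "ay": -0.25, "az": 0.41}, {"grip": -1, "x": -0.122, "y": 0.175, "z": 0, "ax": 0.107, "ay": -0.492, "az": 0.812}, {"grip": -1, "x": -0.122, "y": 0.175, "z": 0, "ax": 0.107, "ay": -0.492, "az": 0.812}, {"grip": -1, "x": -0.122, "y": 0.175, "z": 0, "ax": 0.107, "ay": -0.492, "az": 0.812}]'

```text
time: 24.1
tool_pos: [0.4896, -0.0866, 0.2593]
tcp_rot: [3.095, 0.18, -0.412]
wrist_force: [0.5, 0.9, -0.6]
width: 0.997
grip_force: 0.0
```

```bash
python3 - <<'E'
from h import *
s=cur();print(s[0],s[1][:,2].round(2),bot.read_state()['q'].round(2))
for r in white(T,(310,200,440,345),.096):print('disc',r)
g=grasp((.3345,-.2153),-42,off=.022,back=.13)
carry(s,7,-42,g[0][:2],n=2,t0=-15,t1=-45,z=.26)
E
```

```text
[ 0.48960191 -0.085457    0.25921023] [-0.26 -0.03 -0.97] [-0.17  0.08  1.78 -0.07  1.53  1.29]
disc (array([ 0.3332, -0.2166]), np.float64(-41.6), [np.float64(0.06), np.float64(0.084)], array([382., 313.]))
{'x': -0.081, 'y': 0.197, 'z': 0.02, 'ax': 0.308, 'ay': -0.489, 'az': 0.757} rows 2.1 3.3
{'x': -0.035, 'y': 0.21, 'z': 0.02, 'ax': 0.499, 'ay': -0.492, 'az': 0.65} rows 2.1 3.3
```

Call:
step_arm --series '[{"grip": -1, "x": -0.04, "y": 0.1, "z": 0.01, "ax": 0.15, "ay": -0.25, "az": 0.38}, {"grip": -1, "x": -0.08, "y": 0.197, "z": 0.02, "ax": 0.308, "ay": -0.489, "az": 0.757}, {"grip": -1, "x": -0.08, "y": 0.197, "z": 0.02, "ax": 0.308, "ay": -0.489, "az": 0.757}, {"grip": -1, "x": -0.08, "y": 0.197, "z": 0.02, "ax": 0.308, "ay": -0.489, "az": 0.757}]'

```text
time: 24.6
tool_pos: [0.4601, -0.1897, 0.2603]
tcp_rot: [-2.924, 0.456, 0.783]
wrist_force: [-0.7, 0.8, -0.0]
width: 1.001
grip_force: 0.0
```

Call:
step_arm --series '[{"grip": -1, "x": -0.02, "y": 0.1, "z": 0.01, "ax": 0.25, "ay": -0.25, "az": 0.33}, {"grip": -1, "x": -0.035, "y": 0.21, "z": 0.02, "ax": 0.499, "ay": -0.492, "az": 0.65}, {"grip": -1, "x": -0.035, "y": 0.21, "z": 0.02, "ax": 0.499, "ay": -0.492, "az": 0.65}, {"grip": -1, "x": -0.035, "y": 0.21, "z": 0.02, "ax": 0.499, "ay": -0.492, "az": 0.65}, {"grip": -1, "x": -0.035, "y": 0.21, "z": 0.02, "ax": 0.499, "ay": -0.492, "az": 0.65}]'

```text
time: 25.1
tool_pos: [0.4091, -0.2828, 0.2601]
tcp_rot: [-2.494, 0.957, 1.03]
wrist_force: [-0.0, -0.0, -0.5]
width: 1.004
grip_force: 0.0
```

```bash
python3 - <<'E'
from h import *
s=cur();print(s[0],s[1][:,2].round(2),bot.read_state()['q'].round(2))
w=(.334,-.2155)
for r in white(T,(310,200,440,345),.096):print('disc',r)
for r in white(S,(300,160,450,260),.096):print('side',r)
a=grasp(w,-42,off=.022,back=.13);b=grasp(w,-42,off=.022)
rel(s,a);rel(s,b)
E
```

```text
[ 0.40996871 -0.28177539  0.26173346] [-0.52  0.47 -0.71] [-0.68  0.43  1.51  0.04  1.98  1.62]
disc (array([ 0.3447, -0.2032]), np.float64(-41.9), [np.float64(0.026), np.float64(0.085)], array([377., 309.]))
disc (array([ 0.4952, -0.1605]), np.float64(-29.7), [np.float64(0.245), np.float64(0.334)], array([361., 256.]))
side (array([ 0.3929, -0.099 ]), np.float64(-60.6), [np.float64(0.133), np.float64(0.16)], array([405., 217.]))
side (array([ 0.3451, -0.2005]), np.float64(-39.8), [np.float64(0.028), np.float64(0.086)], array([421., 193.]))
side (array([ 0.5344, -0.1078]), np.float64(-79.6), [np.float64(0.231), np.float64(0.346)], array([350., 215.]))
{'x': 0.162, 'y': 0.004, 'z': 0.164, 'ax': -0.002, 'ay': -0.008, 'az': 0.008} rows 2.3 0.0
{'x': 0.161, 'y': 0.004, 'z': 0.424, 'ax': -0.002, 'ay': -0.008, 'az': 0.008} rows 4.5 0.0
```

Call:
step_arm --series '[{"grip": -1, "x": 0.08, "y": 0.004, "z": 0.08, "ax": 0, "ay": 0, "az": 0}, {"grip": -1, "x": 0.16, "y": 0.004, "z": 0.164, "ax": 0, "ay": 0, "az": 0}, {"grip": -1, "x": 0.16, "y": 0.004, "z": 0.164, "ax": 0, "ay": 0, "az": 0}, {"grip": -1, "x": 0.16, "y": 0.004, "z": 0.25, "ax": 0, "ay": 0, "az": 0}, {"grip": -1, "x": 0.16, "y": 0.004, "z": 0.33, "ax": 0, "ay": 0, "az": 0}, {"grip": -1, "x": 0.16, "y": 0.004, "z": 0.39, "ax": 0, "ay": 0, "az": 0}, {"grip": -1, "x": 0.16, "y": 0.004, "z": 0.424, "ax": 0, "ay": 0, "az": 0}, {"grip": -1, "x": 0.16, "y": 0.004, "z": 0.424, "ax": 0, "ay": 0, "az": 0}, {"grip": -1, "x": 0.16, "y": 0.004, "z": 0.424, "ax": 0, "ay": 0, "az": 0}]'

```text
time: 26.1
tool_pos: [0.3417, -0.2219, 0.0568]
tcp_rot: [-2.501, 0.956, 1.024]
wrist_force: [0.1, 0.7, 0.8]
width: 0.998
grip_force: 0.0
```

Call:
step_arm --series '[{"grip": 0, "x": 0, "y": 0, "z": 0, "ax": 0, "ay": 0, "az": 0}, {"grip": 0.2, "x": 0, "y": 0, "z": 0, "ax": 0, "ay": 0, "az": 0}, {"grip": 1, "x": 0, "y": 0, "z": 0, "ax": 0, "ay": 0, "az": 0}, {"grip": 1, "x": 0, "y": 0, "z": 0, "ax": 0, "ay": 0, "az": 0}, {"grip": 1, "x": 0, "y": 0, "z": 0, "ax": 0, "ay": 0, "az": 0}, {"grip": 1, "x": 0, "y": 0, "z": 0, "ax": 0, "ay": 0, "az": 0}]' --force 60

```text
time: 26.7
tool_pos: [0.3417, -0.2222, 0.0566]
tcp_rot: [-2.499, 0.958, 1.024]
wrist_force: [2.9, 0.4, 6.2]
width: 0.652
grip_force: 63.6
```

Call:
step_arm --series '[{"grip": 1, "x": -0.07, "y": 0, "z": -0.07, "ax": 0, "ay": 0, "az": 0}, {"grip": 1, "x": -0.14, "y": 0, "z": -0.14, "ax": 0, "ay": 0, "az": 0}, {"grip": 1, "x": -0.21, "y": 0, "z": -0.21, "ax": 0, "ay": 0, "az": 0}, {"grip": 1, "x": -0.283, "y": 0, "z": -0.283, "ax": 0, "ay": 0, "az": 0}, {"grip": 1, "x": -0.283, "y": 0, "z": -0.283, "ax": 0, "ay": 0, "az": 0}]'

```text
time: 27.2
tool_pos: [0.3419, -0.2236, 0.2615]
tcp_rot: [-2.508, 0.961, 1.012]
wrist_force: [1.1, 0.3, -1.5]
width: 0.648
grip_force: 64.2
```

```bash
python3 - <<'E'
from h import *
s=cur();print(s[0],s[1][:,2].round(2),bot.read_state()['q'].round(2))
for r in white(T,(310,200,440,345),.096):print('disc',r)
carry(s,-42,95,(.42,.32),z=.28)
E
```

```text
[ 0.34017735 -0.22222562  0.25617158] [-0.52  0.47 -0.71] [-0.68  0.27  1.74  0.04  1.91  1.62]
disc (array([ 0.3347, -0.2143]), np.float64(-40.6), [np.float64(0.015), np.float64(0.05)], array([381., 313.]))
disc (array([ 0.3582, -0.1212]), np.float64(48.6), [np.float64(0.055), np.float64(0.108)], array([348., 304.]))
disc (array([ 0.5244, -0.1241]), np.float64(-34.1), [np.float64(0.15), np.float64(0.284)], array([348., 245.]))
{'x': -0.036, 'y': -0.175, 'z': -0.031, 'ax': -0.465, 'ay': 0.474, 'az': -0.605} rows 1.8 3.1
{'x': 0.025, 'y': -0.181, 'z': -0.014, 'ax': -0.292, 'ay': 0.493, 'az': -0.705} rows 1.8 3.2
{'x': 0.062, 'y': -0.18, 'z': -0.017, 'ax': -0.1, 'ay': 0.493, 'az': -0.757} rows 1.9 3.2
{'x': 0.1, 'y': -0.172, 'z': 0.0, 'ax': 0.1, 'ay': 0.493, 'az': -0.757} rows 2.0 3.2
{'x': 0.131, 'y': -0.157, 'z': 0.035, 'ax': 0.292, 'ay': 0.493, 'az': -0.705} rows 2.1 3.2
{'x': 0.146, 'y': -0.134, 'z': 0.084, 'ax': 0.465, 'ay': 0.493, 'az': -0.606} rows 2.2 3.2
```

Call:
step_arm --series '[{"grip": 1, "x": -0.018, "y": -0.09, "z": -0.015, "ax": -0.23, "ay": 0.24, "az": -0.3}, {"grip": 1, "x": -0.036, "y": -0.175, "z": -0.031, "ax": -0.465, "ay": 0.474, "az": -0.605}, {"grip": 1, "x": -0.036, "y": -0.175, "z": -0.031, "ax": -0.465, "ay": 0.474, "az": -0.605}, {"grip": 1, "x": -0.036, "y": -0.175, "z": -0.031, "ax": -0.465, "ay": 0.474, "az": -0.605}]'

```text
time: 27.7
tool_pos: [0.3965, -0.1532, 0.2787]
tcp_rot: [-2.912, 0.482, 0.786]
wrist_force: [-0.2, -0.6, -1.8]
width: 0.65
grip_force: 64.6
```

Call:
step_arm --series '[{"grip": 1, "x": 0.012, "y": -0.09, "z": -0.007, "ax": -0.15, "ay": 0.25, "az": -0.35}, {"grip": 1, "x": 0.025, "y": -0.181, "z": -0.014, "ax": -0.292, "ay": 0.493, "az": -0.705}, {"grip": 1, "x": 0.025, "y": -0.181, "z": -0.014, "ax": -0.292, "ay": 0.493, "az": -0.705}, {"grip": 1, "x": 0.025, "y": -0.181, "z": -0.014, "ax": -0.292, "ay": 0.493, "az": -0.705}]'

```text
time: 28.1
tool_pos: [0.4381, -0.0735, 0.2777]
tcp_rot: [3.107, 0.103, -0.419]
wrist_force: [-0.0, -0.9, -0.3]
width: 0.646
grip_force: 65.0
```

Call:
step_arm --series '[{"grip": 1, "x": 0.03, "y": -0.09, "z": -0.008, "ax": -0.05, "ay": 0.25, "az": -0.38}, {"grip": 1, "x": 0.062, "y": -0.18, "z": -0.017, "ax": -0.1, "ay": 0.493, "az": -0.757}, {"grip": 1, "x": 0.062, "y": -0.18, "z": -0.017, "ax": -0.1, "ay": 0.493, "az": -0.757}, {"grip": 1, "x": 0.062, "y": -0.18, "z": -0.017, "ax": -0.1, "ay": 0.493, "az": -0.757}]'

```text
time: 28.5
tool_pos: [0.4641, 0.017, 0.2778]
tcp_rot: [-3.054, -0.717, 0.011]
wrist_force: [-0.8, -0.5, -2.0]
width: 0.648
grip_force: 65.4
```

Call:
step_arm --series '[{"grip": 1, "x": 0.05, "y": -0.09, "z": 0, "ax": 0.05, "ay": 0.25, "az": -0.38}, {"grip": 1, "x": 0.1, "y": -0.172, "z": 0, "ax": 0.1, "ay": 0.493, "az": -0.757}, {"grip": 1, "x": 0.1, "y": -0.172, "z": 0, "ax": 0.1, "ay": 0.493, "az": -0.757}, {"grip": 1, "x": 0.1, "y": -0.172, "z": 0, "ax": 0.1, "ay": 0.493, "az": -0.757}]'

```text
time: 28.9
tool_pos: [0.4708, 0.1156, 0.2775]
tcp_rot: [-2.733, -1.25, -0.348]
wrist_force: [0.0, -0.9, -1.8]
width: 0.65
grip_force: 65.6
```

```bash
python3 - <<'E'
from h import *
s=cur();print(s[0],s[1][:,2].round(2),bot.read_state()['q'].round(2))
carry(s,49.33,95,(.418,.309),n=2,t0=15,z=.28)
E
```

```text
[0.47147683 0.11465496 0.277863  ] [ 0.16  0.2  -0.97] [ 0.05 -0.26  2.07  0.21  1.17  0.7 ]
{'x': 0.123, 'y': -0.154, 'z': 0.03, 'ax': 0.278, 'ay': 0.498, 'az': -0.724} rows 2.0 3.2
{'x': 0.139, 'y': -0.13, 'z': 0.08, 'ax': 0.465, 'ay': 0.493, 'az': -0.606} rows 2.1 3.2
```

Call:
step_arm --series '[{"grip": 1, "x": 0.06, "y": -0.08, "z": 0.015, "ax": 0.14, "ay": 0.25, "az": -0.36}, {"grip": 1, "x": 0.123, "y": -0.154, "z": 0.03, "ax": 0.278, "ay": 0.498, "az": -0.724}, {"grip": 1, "x": 0.123, "y": -0.154, "z": 0.03, "ax": 0.278, "ay": 0.498, "az": -0.724}, {"grip": 1, "x": 0.123, "y": -0.154, "z": 0.03, "ax": 0.278, "ay": 0.498, "az": -0.724}]'

```text
time: 29.4
tool_pos: [0.4546, 0.2143, 0.2799]
tcp_rot: [-2.232, -1.639, -0.601]
wrist_force: [0.2, -0.0, -1.5]
width: 0.651
grip_force: 65.7
```

Call:
step_arm --series '[{"grip": 1, "x": 0.07, "y": -0.065, "z": 0.04, "ax": 0.23, "ay": 0.25, "az": -0.3}, {"grip": 1, "x": 0.139, "y": -0.13, "z": 0.08, "ax": 0.465, "ay": 0.493, "az": -0.606}, {"grip": 1, "x": 0.139, "y": -0.13, "z": 0.08, "ax": 0.465, "ay": 0.493, "az": -0.606}, {"grip": 1, "x": 0.139, "y": -0.13, "z": 0.08, "ax": 0.465, "ay": 0.493, "az": -0.606}, {"grip": 1, "x": 0.139, "y": -0.13, "z": 0.08, "ax": 0.465, "ay": 0.493, "az": -0.606}, {"grip": 1, "x": 0.139, "y": -0.13, "z": 0.08, "ax": 0.465, "ay": 0.493, "az": -0.606}]'

```text
time: 30.0
tool_pos: [0.4181, 0.3098, 0.2809]
tcp_rot: [-1.669, -1.83, -0.693]
wrist_force: [0.0, -0.2, -1.0]
width: 0.649
grip_force: 65.8
```

```bash
python3 - <<'E'
from h import *
s=cur();print(s[0],s[1][:,:].round(3),bot.read_state()['q'].round(2))
g=s[0]-.019*s[1][:,2];print('grasp',g)
for n,c in(('T',T),('S',S)):
  u,v=map(int,proj(c,g+[0,0,.022]));print(u,v)
  for r in white(c,(u-30,v-30,u+30,v+30),g[2]+.022):print(n,r)
p=S['img'][200:440,300:500,::-1]
cv2.imwrite('pics/crop9.png',cv2.resize(p,(500,600),interpolation=cv2.INTER_CUBIC))
E
```

```text
[0.41777818 0.3103533  0.28177514] [[-0.069  0.996 -0.061]
 [ 0.705  0.092  0.704]
 [ 0.706  0.005 -0.708]] [ 0.09 -0.14  2.13  0.83  1.28 -0.31]
grasp [0.41894154 0.29698335 0.29522471]
177 274
T (array([0.3693, 0.3137]), np.float64(-89.7), [np.float64(0.033), np.float64(0.047)], array([169., 296.]))
T (array([0.4208, 0.3013]), np.float64(7.4), [np.float64(0.054), np.float64(0.054)], array([175., 274.]))
406 261
S (array([0.4181, 0.2952]), np.float64(4.4), [np.float64(0.055), np.float64(0.061)], array([406., 262.]))
S (array([0.4638, 0.2407]), np.float64(-90.0), [np.float64(0.017), np.float64(0.039)], array([382., 240.]))
```

View pics/crop9.png

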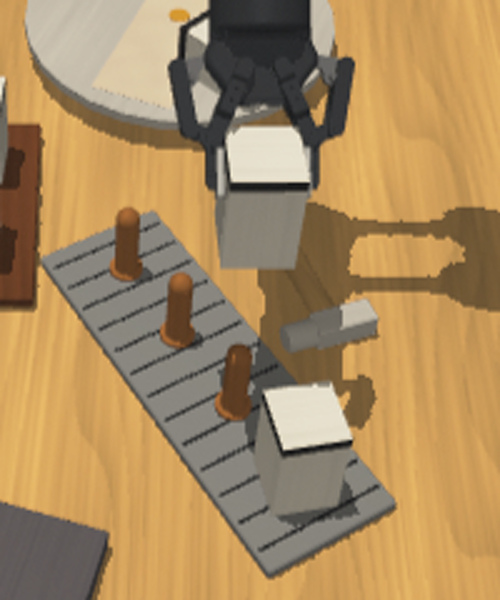

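The second pot is upright above the tray, with its top face at (406,262). The first pot is in place. I'll descend onto post 2.

Call:
step_arm --series '[{"grip": 1, "x": -0.07, "y": -0.001, "z": 0.07, "ax": 0, "ay": 0, "az": 0}, {"grip": 1, "x": -0.145, "y": -0.001, "z": 0.138, "ax": 0, "ay": 0, "az": 0}, {"grip": 1, "x": -0.145, "y": -0.001, "z": 0.138, "ax": 0, "ay": 0, "az": 0}, {"grip": 1, "x": -0.185, "y": -0.001, "z": 0.178, "ax": 0, "ay": 0, "az": 0}, {"grip": 1, "x": -0.225, "y": -0.001, "z": 0.218, "ax": 0, "ay": 0, "az": 0}, {"grip": 1, "x": -0.265, "y": -0.001, "z": 0.258, "ax": 0, "ay": 0, "az": 0}, {"grip": 1, "x": -0.285, "y": -0.001, "z": 0.278, "ax": 0, "ay": 0, "az": 0}, {"grip": 1, "x": -0.293, "y": -0.001, "z": 0.286, "ax": 0, "ay": 0, "az": 0}, {"grip": 1, "x": -0.293, "y": -0.001, "z": 0.286, "ax": 0, "ay": 0, "az": 0}, {"grip": 1, "x": -0.293, "y": -0.001, "z": 0.286, "ax": 0, "ay": 0, "az": 0}]'

```text
time: 31.1
tool_pos: [0.4199, 0.3089, 0.0791]
tcp_rot: [-1.664, -1.835, -0.699]
wrist_force: [0.9, -0.1, -1.4]
width: 0.648
grip_force: 65.9
```

```bash
python3 - <<'E'
from h import *
s=cur();print(bot.read_state()['wrist_force'])
g=s[0]-.019*s[1][:,2];print('grasp',g)
for z in(.107,.113,.119):
 for n,c in(('T',T),('S',S)):
  u,v=map(int,proj(c,[*g[:2],z]))
  for r in white(c,(u-22,v-22,u+22,v+22),z):print(z,n,r)
E
```

```text
[ 0.47810844 -0.96791554 -2.36990092]
grasp [0.42078392 0.2953451  0.09225124]
0.107 T (array([0.4219, 0.3009]), np.float64(2.3), [np.float64(0.053), np.float64(0.055)], array([196., 280.]))
0.107 S (array([0.4182, 0.288 ]), np.float64(4.4), [np.float64(0.053), np.float64(0.059)], array([397., 331.]))
0.113 T (array([0.4215, 0.2995]), np.float64(2.3), [np.float64(0.052), np.float64(0.055)], array([196., 280.]))
0.113 S (array([0.4188, 0.2928]), np.float64(4.4), [np.float64(0.052), np.float64(0.059)], array([397., 331.]))
0.119 T (array([0.4211, 0.2982]), np.float64(2.3), [np.float64(0.052), np.float64(0.055)], array([196., 280.]))
0.119 S (array([0.4193, 0.2976]), np.float64(4.4), [np.float64(0.052), np.float64(0.058)], array([397., 331.]))
```

Call:
step_arm --series '[{"grip": 1, "x": -0.007, "y": 0, "z": 0.007, "ax": 0, "ay": 0, "az": 0}, {"grip": 1, "x": -0.012, "y": 0, "z": 0.012, "ax": 0, "ay": 0, "az": 0}, {"grip": 1, "x": -0.012, "y": 0, "z": 0.012, "ax": 0, "ay": 0, "az": 0}, {"grip": 1, "x": -0.012, "y": 0, "z": 0.012, "ax": 0, "ay": 0, "az": 0}]'

```text
time: 31.6
tool_pos: [0.4181, 0.3085, 0.0683]
tcp_rot: [-1.664, -1.833, -0.695]
wrist_force: [0.3, 0.6, -1.3]
width: 0.648
grip_force: 65.9
```

Call:
step_arm --series '[{"grip": 1, "x": -0.003, "y": 0, "z": 0.003, "ax": 0, "ay": 0, "az": 0}, {"grip": 1, "x": -0.003, "y": 0, "z": 0.003, "ax": 0, "ay": 0, "az": 0}, {"grip": 1, "x": -0.003, "y": 0, "z": 0.003, "ax": 0, "ay": 0, "az": 0}]'

```text
time: 31.9
tool_pos: [0.4183, 0.3085, 0.0664]
tcp_rot: [-1.664, -1.833, -0.695]
wrist_force: [0.4, 0.5, -1.2]
width: 0.647
grip_force: 65.9
```

```bash
python3 - <<'E'
from h import *
s=cur();print(bot.read_state()['wrist_force'])
g=s[0]-.019*s[1][:,2];print('grasp',g)
for z in(.105,.11):
 for n,c in(('T',T),('S',S)):
  u,v=map(int,proj(c,[*g[:2],z]))
  for r in white(c,(u-22,v-22,u+22,v+22),z):print(z,n,r)
E
```

```text
[-0.17148423  1.11939103 -2.61159786]
grasp [0.41955293 0.2950957  0.07988654]
0.105 T (array([0.4207, 0.2985]), np.float64(-89.7), [np.float64(0.053), np.float64(0.053)], array([196., 280.]))
0.105 S (array([0.4182, 0.2955]), np.float64(4.4), [np.float64(0.055), np.float64(0.059)], array([397., 334.]))
0.11 T (array([0.4203, 0.2974]), np.float64(-89.7), [np.float64(0.052), np.float64(0.053)], array([196., 280.]))
0.11 S (array([0.4186, 0.2995]), np.float64(4.4), [np.float64(0.054), np.float64(0.059)], array([397., 334.]))
```

Call:
step_arm --series '[{"grip": 1, "x": -0.003, "y": 0, "z": 0.003, "ax": 0, "ay": 0, "az": 0}, {"grip": 1, "x": -0.003, "y": 0, "z": 0.003, "ax": 0, "ay": 0, "az": 0}, {"grip": -1, "x": -0.003, "y": 0, "z": 0.003, "ax": 0, "ay": 0, "az": 0}, {"grip": -1, "x": -0.003, "y": 0, "z": 0.003, "ax": 0, "ay": 0, "az": 0}, {"grip": -1, "x": -0.003, "y": 0, "z": 0.003, "ax": 0, "ay": 0, "az": 0}, {"grip": -1, "x": -0.003, "y": 0, "z": 0.003, "ax": 0, "ay": 0, "az": 0}, {"grip": -1, "x": -0.003, "y": 0, "z": -0.07, "ax": 0, "ay": 0, "az": 0}, {"grip": -1, "x": -0.003, "y": 0, "z": -0.15, "ax": 0, "ay": 0, "az": 0}, {"grip": -1, "x": 0.05, "y": 0, "z": -0.22, "ax": 0, "ay": 0, "az": 0}, {"grip": -1, "x": 0.1, "y": 0, "z": -0.3, "ax": 0, "ay": 0, "az": 0}, {"grip": -1, "x": 0.1, "y": 0, "z": -0.3, "ax": 0, "ay": 0, "az": 0}, {"grip": -1, "x": 0.1, "y": 0, "z": -0.3, "ax": 0, "ay": 0, "az": 0}]'

```text
time: 33.2
tool_pos: [0.4251, 0.2377, 0.2091]
tcp_rot: [-1.665, -1.836, -0.699]
wrist_force: [-1.0, -0.5, -0.3]
width: 1.001
grip_force: 0.0
```

```bash
python3 - <<'E'
from h import *
st=bot.read_state();print(st['tool_pos'],st['q'].round(2))
for r in white(T,(150,220,290,330),.107):print('tray',r)
for r in white(S,(350,290,450,400),.107):print('trayS',r)
for t in(168,176,182):
  for r in white(T,(310,200,440,345),.096,t):print('disc',t,r)
E
```

```text
[0.42316511 0.23810619 0.20670223] [-0.07 -0.06  2.2   0.82  1.28 -0.53]
tray (array([0.3704, 0.3702]), np.float64(15.3), [np.float64(0.053), np.float64(0.055)], array([169., 299.]))
tray (array([0.4219, 0.2981]), np.float64(2.3), [np.float64(0.053), np.float64(0.055)], array([196., 280.]))
trayS (array([0.3684, 0.3696]), np.float64(17.7), [np.float64(0.059), np.float64(0.063)], array([423., 366.]))
trayS (array([0.4206, 0.2986]), np.float64(7.9), [np.float64(0.055), np.float64(0.058)], array([396., 335.]))
disc 168 (array([ 0.4217, -0.1021]), np.float64(-42.6), [np.float64(0.057), np.float64(0.083)], array([341., 281.]))
disc 176 (array([ 0.4211, -0.1028]), np.float64(-42.6), [np.float64(0.055), np.float64(0.083)], array([341., 281.]))
disc 182 (array([ 0.4212, -0.1027]), np.float64(-41.9), [np.float64(0.054), np.float64(0.082)], array([341., 281.]))
```

Both pots are seated at the right height. The third lies at (.4212,−.1027) with heading −42.

```bash
python3 - <<'E'
from h import *
g=grasp((.4212,-.1027),-42,off=.022,back=.13);print(g[0])
carry(cur(),95,-42,g[0][:2],t0=45,t1=-45,z=.26)
E
```

```text
[ 0.49587777 -0.16994017  0.14648885]
{'x': -0.012, 'y': 0.059, 'z': -0.164, 'ax': -0.469, 'ay': -0.494, 'az': 0.62} rows 1.8 3.2
{'x': -0.092, 'y': 0.091, 'z': -0.053, 'ax': -0.292, 'ay': -0.493, 'az': 0.705} rows 1.4 3.2
{'x': -0.078, 'y': 0.116, 'z': -0.021, 'ax': -0.1, 'ay': -0.493, 'az': 0.757} rows 1.4 3.2
{'x': -0.049, 'y': 0.135, 'z': 0.0, 'ax': 0.1, 'ay': -0.493, 'az': 0.757} rows 1.4 3.2
{'x': -0.013, 'y': 0.144, 'z': 0.004, 'ax': 0.292, 'ay': -0.493, 'az': 0.705} rows 1.5 3.2
{'x': 0.021, 'y': 0.145, 'z': -0.012, 'ax': 0.465, 'ay': -0.493, 'az': 0.606} rows 1.5 3.2
```

Call:
step_arm --series '[{"grip": -1, "x": -0.006, "y": 0.03, "z": -0.08, "ax": -0.23, "ay": -0.25, "az": 0.31}, {"grip": -1, "x": -0.012, "y": 0.059, "z": -0.164, "ax": -0.469, "ay": -0.494, "az": 0.62}, {"grip": -1, "x": -0.012, "y": 0.059, "z": -0.164, "ax": -0.469, "ay": -0.494, "az": 0.62}, {"grip": -1, "x": -0.012, "y": 0.059, "z": -0.164, "ax": -0.469, "ay": -0.494, "az": 0.62}]'

```text
time: 33.8
tool_pos: [0.4594, 0.1791, 0.2632]
tcp_rot: [-2.244, -1.632, -0.607]
wrist_force: [0.7, 1.4, -0.4]
width: 0.998
grip_force: 0.0
```

Call:
step_arm --series '[{"grip": -1, "x": -0.045, "y": 0.045, "z": -0.026, "ax": -0.15, "ay": -0.25, "az": 0.35}, {"grip": -1, "x": -0.092, "y": 0.091, "z": -0.053, "ax": -0.292, "ay": -0.493, "az": 0.705}, {"grip": -1, "x": -0.092, "y": 0.091, "z": -0.053, "ax": -0.292, "ay": -0.493, "az": 0.705}, {"grip": -1, "x": -0.092, "y": 0.091, "z": -0.053, "ax": -0.292, "ay": -0.493, "az": 0.705}]'

```text
time: 34.2
tool_pos: [0.4859, 0.1148, 0.2608]
tcp_rot: [-2.74, -1.254, -0.361]
wrist_force: [-0.2, -0.1, 0.2]
width: 0.999
grip_force: 0.0
```

Call:
step_arm --series '[{"grip": -1, "x": -0.04, "y": 0.06, "z": -0.01, "ax": -0.05, "ay": -0.25, "az": 0.38}, {"grip": -1, "x": -0.078, "y": 0.116, "z": -0.021, "ax": -0.1, "ay": -0.493, "az": 0.757}, {"grip": -1, "x": -0.078, "y": 0.116, "z": -0.021, "ax": -0.1, "ay": -0.493, "az": 0.757}, {"grip": -1, "x": -0.078, "y": 0.116, "z": -0.021, "ax": -0.1, "ay": -0.493, "az": 0.757}]'

```text
time: 34.6
tool_pos: [0.504, 0.0466, 0.2601]
tcp_rot: [3.058, 0.718, -0.001]
wrist_force: [0.2, 0.9, -0.9]
width: 0.998
grip_force: 0.0
```

Call:
step_arm --series '[{"grip": -1, "x": -0.025, "y": 0.07, "z": 0, "ax": 0.05, "ay": -0.25, "az": 0.38}, {"grip": -1, "x": -0.049, "y": 0.135, "z": 0, "ax": 0.1, "ay": -0.493, "az": 0.757}, {"grip": -1, "x": -0.049, "y": 0.135, "z": 0, "ax": 0.1, "ay": -0.493, "az": 0.757}, {"grip": -1, "x": -0.049, "y": 0.135, "z": 0, "ax": 0.1, "ay": -0.493, "az": 0.757}]'

```text
time: 35.0
tool_pos: [0.5119, -0.0254, 0.2597]
tcp_rot: [3.107, 0.099, -0.41]
wrist_force: [-0.2, 0.4, -0.7]
width: 0.998
grip_force: 0.0
```

Call:
step_arm --series '[{"grip": -1, "x": -0.006, "y": 0.07, "z": 0.002, "ax": 0.15, "ay": -0.25, "az": 0.35}, {"grip": -1, "x": -0.013, "y": 0.144, "z": 0.004, "ax": 0.292, "ay": -0.493, "az": 0.705}, {"grip": -1, "x": -0.013, "y": 0.144, "z": 0.004, "ax": 0.292, "ay": -0.493, "az": 0.705}, {"grip": -1, "x": -0.013, "y": 0.144, "z": 0.004, "ax": 0.292, "ay": -0.493, "az": 0.705}]'

```text
time: 35.4
tool_pos: [0.5092, -0.0983, 0.2595]
tcp_rot: [-2.909, 0.491, 0.778]
wrist_force: [0.5, 0.1, -0.1]
width: 0.998
grip_force: 0.0
```

Call:
step_arm --series '[{"grip": -1, "x": 0.01, "y": 0.07, "z": -0.006, "ax": 0.23, "ay": -0.25, "az": 0.3}, {"grip": -1, "x": 0.021, "y": 0.145, "z": -0.012, "ax": 0.465, "ay": -0.493, "az": 0.606}, {"grip": -1, "x": 0.021, "y": 0.145, "z": -0.012, "ax": 0.465, "ay": -0.493, "az": 0.606}, {"grip": -1, "x": 0.021, "y": 0.145, "z": -0.012, "ax": 0.465, "ay": -0.493, "az": 0.606}, {"grip": -1, "x": 0.021, "y": 0.145, "z": -0.012, "ax": 0.465, "ay": -0.493, "az": 0.606}]'

```text
time: 35.9
tool_pos: [0.4967, -0.1693, 0.2609]
tcp_rot: [-2.498, 0.952, 1.027]
wrist_force: [-0.1, -0.4, 0.8]
width: 1.002
grip_force: 0.0
```

```bash
python3 - <<'E'
from h import *
s=cur();print(s[0],s[1][:,2].round(2),bot.read_state()['q'].round(2))
w=(.4212,-.1027)
for t in(168,182):
  for r in white(S,(300,160,450,260),.096,t):print('side',r)
a=grasp(w,-42,off=.022,back=.13);b=grasp(w,-42,off=.022)
rel(s,a);rel(s,b)
E
```

```text
[ 0.49730787 -0.1684717   0.26227504] [-0.52  0.47 -0.71] [-0.49  0.46  1.47  0.19  1.97  1.81]
side (array([ 0.4211, -0.1013]), np.float64(-42.5), [np.float64(0.062), np.float64(0.102)], array([394., 215.]))
side (array([ 0.531 , -0.0509]), np.float64(-28.9), [np.float64(0.142), np.float64(0.277)], array([352., 227.]))
side (array([ 0.4924, -0.1892]), np.float64(-30.0), [np.float64(0.041), np.float64(0.112)], array([367., 194.]))
side (array([ 0.4274, -0.2438]), np.float64(-31.9), [np.float64(0.096), np.float64(0.283)], array([392., 183.]))
side (array([ 0.4212, -0.1011]), np.float64(-43.0), [np.float64(0.061), np.float64(0.102)], array([394., 215.]))
side (array([ 0.5313, -0.0524]), np.float64(-28.9), [np.float64(0.14), np.float64(0.273)], array([352., 227.]))
side (array([ 0.4931, -0.1918]), np.float64(-30.0), [np.float64(0.037), np.float64(0.109)], array([367., 193.]))
side (array([ 0.4259, -0.2438]), np.float64(-31.9), [np.float64(0.092), np.float64(0.28)], array([393., 183.]))
{'x': 0.163, 'y': 0.005, 'z': 0.165, 'ax': -0.002, 'ay': -0.01, 'az': 0.013} rows 2.3 0.1
{'x': 0.161, 'y': 0.006, 'z': 0.425, 'ax': -0.002, 'ay': -0.01, 'az': 0.013} rows 4.5 0.1
```

Side and top agree on the position, so I'll grip the third pot.

Call:
step_arm --series '[{"grip": -1, "x": 0.08, "y": 0.005, "z": 0.08, "ax": 0, "ay": 0, "az": 0}, {"grip": -1, "x": 0.16, "y": 0.005, "z": 0.164, "ax": 0, "ay": 0, "az": 0}, {"grip": -1, "x": 0.16, "y": 0.005, "z": 0.164, "ax": 0, "ay": 0, "az": 0}, {"grip": -1, "x": 0.16, "y": 0.005, "z": 0.25, "ax": 0, "ay": 0, "az": 0}, {"grip": -1, "x": 0.16, "y": 0.005, "z": 0.33, "ax": 0, "ay": 0, "az": 0}, {"grip": -1, "x": 0.16, "y": 0.005, "z": 0.39, "ax": 0, "ay": 0, "az": 0}, {"grip": -1, "x": 0.16, "y": 0.005, "z": 0.424, "ax": 0, "ay": 0, "az": 0}, {"grip": -1, "x": 0.16, "y": 0.005, "z": 0.424, "ax": 0, "ay": 0, "az": 0}, {"grip": -1, "x": 0.16, "y": 0.005, "z": 0.424, "ax": 0, "ay": 0, "az": 0}]'

```text
time: 36.9
tool_pos: [0.4287, -0.1098, 0.0563]
tcp_rot: [-2.499, 0.956, 1.024]
wrist_force: [-0.2, -0.2, 0.1]
width: 1.0
grip_force: 0.0
```

Call:
step_arm --series '[{"grip": 0, "x": 0, "y": 0, "z": 0, "ax": 0, "ay": 0, "az": 0}, {"grip": 0.2, "x": 0, "y": 0, "z": 0, "ax": 0, "ay": 0, "az": 0}, {"grip": 1, "x": 0, "y": 0, "z": 0, "ax": 0, "ay": 0, "az": 0}, {"grip": 1, "x": 0, "y": 0, "z": 0, "ax": 0, "ay": 0, "az": 0}, {"grip": 1, "x": 0, "y": 0, "z": 0, "ax": 0, "ay": 0, "az": 0}, {"grip": 1, "x": 0, "y": 0, "z": 0, "ax": 0, "ay": 0, "az": 0}]' --force 60

```text
time: 37.5
tool_pos: [0.4286, -0.1105, 0.056]
tcp_rot: [-2.498, 0.958, 1.024]
wrist_force: [2.0, -2.7, 5.7]
width: 0.644
grip_force: 63.8
```

Call:
step_arm --series '[{"grip": 1, "x": -0.07, "y": 0, "z": -0.07, "ax": 0, "ay": 0, "az": 0}, {"grip": 1, "x": -0.14, "y": 0, "z": -0.14, "ax": 0, "ay": 0, "az": 0}, {"grip": 1, "x": -0.21, "y": 0, "z": -0.21, "ax": 0, "ay": 0, "az": 0}, {"grip": 1, "x": -0.283, "y": 0, "z": -0.283, "ax": 0, "ay": 0, "az": 0}, {"grip": 1, "x": -0.283, "y": 0, "z": -0.283, "ax": 0, "ay": 0, "az": 0}]'

```text
time: 38.0
tool_pos: [0.4292, -0.1109, 0.2613]
tcp_rot: [-2.503, 0.958, 1.011]
wrist_force: [1.3, -1.1, -1.2]
width: 0.648
grip_force: 64.0
```

```bash
python3 - <<'E'
from h import *
s=cur();print(s[0],s[1][:,2].round(2),bot.read_state()['q'].round(2))
carry(s,-42,85,(.471,.234),z=.28)
E
```

```text
[ 0.42720485 -0.11013923  0.25587178] [-0.52  0.47 -0.71] [-0.46  0.3   1.7   0.2   1.89  1.83]
{'x': -0.055, 'y': -0.106, 'z': -0.013, 'ax': -0.436, 'ay': 0.478, 'az': -0.56} rows 1.2 3.0
{'x': -0.004, 'y': -0.113, 'z': 0.002, 'ax': -0.271, 'ay': 0.494, 'az': -0.654} rows 1.1 3.0
{'x': 0.023, 'y': -0.114, 'z': -0.006, 'ax': -0.092, 'ay': 0.494, 'az': -0.702} rows 1.2 3.0
{'x': 0.052, 'y': -0.108, 'z': 0.0, 'ax': 0.092, 'ay': 0.494, 'az': -0.702} rows 1.2 3.0
{'x': 0.076, 'y': -0.095, 'z': 0.02, 'ax': 0.271, 'ay': 0.494, 'az': -0.654} rows 1.2 3.0
{'x': 0.088, 'y': -0.075, 'z': 0.051, 'ax': 0.431, 'ay': 0.494, 'az': -0.561} rows 1.3 3.0
```

Call:
step_arm --series '[{"grip": 1, "x": -0.027, "y": -0.05, "z": -0.007, "ax": -0.22, "ay": 0.24, "az": -0.28}, {"grip": 1, "x": -0.055, "y": -0.106, "z": -0.013, "ax": -0.436, "ay": 0.478, "az": -0.56}, {"grip": 1, "x": -0.055, "y": -0.106, "z": -0.013, "ax": -0.436, "ay": 0.478, "az": -0.56}, {"grip": 1, "x": -0.055, "y": -0.106, "z": -0.013, "ax": -0.436, "ay": 0.478, "az": -0.56}]'

```text
time: 38.5
tool_pos: [0.4504, -0.058, 0.2789]
tcp_rot: [-2.899, 0.524, 0.782]
wrist_force: [-0.0, 0.1, -2.1]
width: 0.651
grip_force: 64.3
```

Call:
step_arm --series '[{"grip": 1, "x": -0.002, "y": -0.056, "z": 0.001, "ax": -0.135, "ay": 0.247, "az": -0.33}, {"grip": 1, "x": -0.004, "y": -0.113, "z": 0.002, "ax": -0.271, "ay": 0.494, "az": -0.654}, {"grip": 1, "x": -0.004, "y": -0.113, "z": 0.002, "ax": -0.271, "ay": 0.494, "az": -0.654}, {"grip": 1, "x": -0.004, "y": -0.113, "z": 0.002, "ax": -0.271, "ay": 0.494, "az": -0.654}]'

```text
time: 38.9
tool_pos: [0.4667, -0.0058, 0.2779]
tcp_rot: [-3.111, -0.011, 0.422]
wrist_force: [0.0, -0.7, -0.6]
width: 0.648
grip_force: 64.4
```

Call:
step_arm --series '[{"grip": 1, "x": 0.012, "y": -0.057, "z": -0.003, "ax": -0.046, "ay": 0.247, "az": -0.35}, {"grip": 1, "x": 0.023, "y": -0.114, "z": -0.006, "ax": -0.092, "ay": 0.494, "az": -0.702}, {"grip": 1, "x": 0.023, "y": -0.114, "z": -0.006, "ax": -0.092, "ay": 0.494, "az": -0.702}, {"grip": 1, "x": 0.023, "y": -0.114, "z": -0.006, "ax": -0.092, "ay": 0.494, "az": -0.702}]'

```text
time: 39.3
tool_pos: [0.4778, 0.0497, 0.2771]
tcp_rot: [-3.083, -0.581, 0.014]
wrist_force: [-0.1, -1.1, -2.2]
width: 0.649
grip_force: 64.6
```

Call:
step_arm --series '[{"grip": 1, "x": 0.026, "y": -0.054, "z": 0, "ax": 0.046, "ay": 0.247, "az": -0.35}, {"grip": 1, "x": 0.052, "y": -0.108, "z": 0, "ax": 0.092, "ay": 0.494, "az": -0.702}, {"grip": 1, "x": 0.052, "y": -0.108, "z": 0, "ax": 0.092, "ay": 0.494, "az": -0.702}, {"grip": 1, "x": 0.052, "y": -0.108, "z": 0, "ax": 0.092, "ay": 0.494, "az": -0.702}]'

```text
time: 39.7
tool_pos: [0.4828, 0.1085, 0.2768]
tcp_rot: [-2.816, -1.089, -0.355]
wrist_force: [-0.7, 0.0, -3.3]
width: 0.646
grip_force: 64.8
```

```bash
python3 - <<'E'
from h import *
s=cur();print(s[0],s[1][:,2].round(2),bot.read_state()['q'].round(2))
carry(s,42.67,85,(.471,.234),n=2,t0=15,z=.28)
E
```

```text
[0.48420259 0.10857351 0.27797935] [ 0.18  0.18 -0.97] [ 0.05 -0.25  2.06  0.18  1.15  0.83]
{'x': 0.078, 'y': -0.096, 'z': 0.017, 'ax': 0.259, 'ay': 0.503, 'az': -0.675} rows 1.2 3.1
{'x': 0.09, 'y': -0.075, 'z': 0.052, 'ax': 0.431, 'ay': 0.494, 'az': -0.561} rows 1.3 3.0
```

Call:
step_arm --series '[{"grip": 1, "x": 0.04, "y": -0.048, "z": 0.008, "ax": 0.13, "ay": 0.25, "az": -0.34}, {"grip": 1, "x": 0.078, "y": -0.096, "z": 0.017, "ax": 0.259, "ay": 0.503, "az": -0.675}, {"grip": 1, "x": 0.078, "y": -0.096, "z": 0.017, "ax": 0.259, "ay": 0.503, "az": -0.675}, {"grip": 1, "x": 0.078, "y": -0.096, "z": 0.017, "ax": 0.259, "ay": 0.503, "az": -0.675}]'

```text
time: 40.2
tool_pos: [0.4811, 0.1717, 0.2799]
tcp_rot: [-2.366, -1.485, -0.636]
wrist_force: [-0.2, -0.7, -2.4]
width: 0.648
grip_force: 64.8
```

Call:
step_arm --series '[{"grip": 1, "x": 0.045, "y": -0.037, "z": 0.026, "ax": 0.21, "ay": 0.25, "az": -0.28}, {"grip": 1, "x": 0.09, "y": -0.075, "z": 0.052, "ax": 0.431, "ay": 0.494, "az": -0.561}, {"grip": 1, "x": 0.09, "y": -0.075, "z": 0.052, "ax": 0.431, "ay": 0.494, "az": -0.561}, {"grip": 1, "x": 0.09, "y": -0.075, "z": 0.052, "ax": 0.431, "ay": 0.494, "az": -0.561}, {"grip": 1, "x": 0.09, "y": -0.075, "z": 0.052, "ax": 0.431, "ay": 0.494, "az": -0.561}, {"grip": 1, "x": 0.09, "y": -0.075, "z": 0.052, "ax": 0.431, "ay": 0.494, "az": -0.561}]'

```text
time: 40.8
tool_pos: [0.4705, 0.2353, 0.2816]
tcp_rot: [-1.841, -1.7, -0.765]
wrist_force: [-0.1, 0.2, -1.9]
width: 0.648
grip_force: 64.9
```

```bash
python3 - <<'E'
from h import *
s=cur();print(s[0],s[1].round(3),bot.read_state()['q'].round(2))
g=s[0]-.019*s[1][:,2];print('grasp',g)
for z in(.315,.32,.325):
 for n,c in(('T',T),('S',S)):
  u,v=map(int,proj(c,[*g[:2],z]))
  for r in white(c,(u-26,v-26,u+26,v+26),z,amin=200):print(z,n,r)
E
```

```text
[0.47007487 0.23574059 0.28221212] [[ 0.052  0.997  0.061]
 [ 0.706 -0.08   0.704]
 [ 0.707  0.006 -0.707]] [-0.08 -0.13  2.12  0.83  1.27 -0.31]
grasp [0.4689226  0.22236103 0.29565308]
0.315 T (array([0.4719, 0.2263]), np.float64(84.6), [np.float64(0.054), np.float64(0.055)], array([208., 253.]))
0.315 S (array([0.4736, 0.2091]), np.float64(89.5), [np.float64(0.066), np.float64(0.088)], array([376., 230.]))
0.32 T (array([0.4712, 0.2252]), np.float64(84.6), [np.float64(0.054), np.float64(0.054)], array([208., 253.]))
0.32 S (array([0.4738, 0.2148]), np.float64(89.5), [np.float64(0.066), np.float64(0.088)], array([376., 230.]))
0.325 T (array([0.4706, 0.2242]), np.float64(84.6), [np.float64(0.054), np.float64(0.054)], array([208., 253.]))
0.325 S (array([0.474 , 0.2205]), np.float64(89.5), [np.float64(0.065), np.float64(0.087)], array([376., 230.]))
```

Call:
step_arm --series '[{"grip": 1, "x": -0.07, "y": -0.002, "z": 0.07, "ax": 0, "ay": 0, "az": 0}, {"grip": 1, "x": -0.145, "y": -0.002, "z": 0.135, "ax": 0, "ay": 0, "az": 0}, {"grip": 1, "x": -0.145, "y": -0.002, "z": 0.135, "ax": 0, "ay": 0, "az": 0}, {"grip": 1, "x": -0.185, "y": -0.002, "z": 0.175, "ax": 0, "ay": 0, "az": 0}, {"grip": 1, "x": -0.225, "y": -0.002, "z": 0.215, "ax": 0, "ay": 0, "az": 0}, {"grip": 1, "x": -0.265, "y": -0.002, "z": 0.255, "ax": 0, "ay": 0, "az": 0}, {"grip": 1, "x": -0.285, "y": -0.002, "z": 0.275, "ax": 0, "ay": 0, "az": 0}, {"grip": 1, "x": -0.293, "y": -0.002, "z": 0.283, "ax": 0, "ay": 0, "az": 0}, {"grip": 1, "x": -0.293, "y": -0.002, "z": 0.283, "ax": 0, "ay": 0, "az": 0}, {"grip": 1, "x": -0.293, "y": -0.002, "z": 0.283, "ax": 0, "ay": 0, "az": 0}]'

```text
time: 41.9
tool_pos: [0.4715, 0.2324, 0.0799]
tcp_rot: [-1.837, -1.704, -0.771]
wrist_force: [0.4, -0.3, -1.0]
width: 0.644
grip_force: 65.0
```

```bash
python3 - <<'E'
from h import *
s=cur();print(bot.read_state()['wrist_force'])
g=s[0]-.019*s[1][:,2];print('grasp',g)
for z in(.113,.119):
 for n,c in(('T',T),('S',S)):
  u,v=map(int,proj(c,[*g[:2],z]))
  for r in white(c,(u-22,v-22,u+22,v+22),z,amin=150):print(z,n,r)
E
```

```text
[-0.6186513  -0.66887834 -1.50701441]
grasp [0.47004611 0.21893486 0.09299232]
0.113 T (array([0.4728, 0.2225]), np.float64(-3.5), [np.float64(0.054), np.float64(0.054)], array([224., 262.]))
0.113 S (array([0.4751, 0.2161]), np.float64(4.4), [np.float64(0.061), np.float64(0.064)], array([370., 302.]))
0.119 T (array([0.4722, 0.2215]), np.float64(-3.5), [np.float64(0.054), np.float64(0.054)], array([224., 262.]))
0.119 S (array([0.4753, 0.2214]), np.float64(4.4), [np.float64(0.06), np.float64(0.064)], array([370., 302.]))
```

Call:
step_arm --series '[{"grip": 1, "x": -0.007, "y": 0, "z": 0.007, "ax": 0, "ay": 0, "az": 0}, {"grip": 1, "x": -0.013, "y": 0, "z": 0.013, "ax": 0, "ay": 0, "az": 0}, {"grip": 1, "x": -0.013, "y": 0, "z": 0.013, "ax": 0, "ay": 0, "az": 0}, {"grip": 1, "x": -0.013, "y": 0, "z": 0.013, "ax": 0, "ay": 0, "az": 0}]'

```text
time: 42.4
tool_pos: [0.4696, 0.2323, 0.0683]
tcp_rot: [-1.837, -1.702, -0.767]
wrist_force: [-0.1, 0.3, -1.2]
width: 0.649
grip_force: 65.0
```

Call:
step_arm --series '[{"grip": 1, "x": -0.003, "y": 0, "z": 0.003, "ax": 0, "ay": 0, "az": 0}, {"grip": 1, "x": -0.003, "y": 0, "z": 0.003, "ax": 0, "ay": 0, "az": 0}, {"grip": 1, "x": -0.003, "y": 0, "z": 0.003, "ax": 0, "ay": 0, "az": 0}]'

```text
time: 42.7
tool_pos: [0.4698, 0.2323, 0.0664]
tcp_rot: [-1.837, -1.702, -0.767]
wrist_force: [0.2, -0.7, -1.4]
width: 0.647
grip_force: 65.0
```

```bash
python3 - <<'E'
from h import *
s=cur();print(bot.read_state()['wrist_force'])
g=s[0]-.019*s[1][:,2];print('grasp',g)
for z in(.105,.11):
 for n,c in(('T',T),('S',S)):
  u,v=map(int,proj(c,[*g[:2],z]))
  for r in white(c,(u-22,v-22,u+22,v+22),z,amin=150):print(z,n,r)
E
```

```text
[ 0.07098946 -0.65939294 -1.90130994]
grasp [0.4688245  0.21884754 0.07991032]
0.105 T (array([0.4712, 0.2227]), np.float64(1.8), [np.float64(0.053), np.float64(0.053)], array([224., 262.]))
0.105 S (array([0.4725, 0.2204]), np.float64(4.4), [np.float64(0.06), np.float64(0.064)], array([372., 306.]))
0.11 T (array([0.4707, 0.2219]), np.float64(1.8), [np.float64(0.053), np.float64(0.053)], array([224., 262.]))
0.11 S (array([0.4727, 0.2248]), np.float64(4.4), [np.float64(0.06), np.float64(0.064)], array([372., 306.]))
```

Call:
step_arm --series '[{"grip": 1, "x": -0.003, "y": 0, "z": 0.003, "ax": 0, "ay": 0, "az": 0}, {"grip": 1, "x": -0.003, "y": 0, "z": 0.003, "ax": 0, "ay": 0, "az": 0}, {"grip": -1, "x": -0.003, "y": 0, "z": 0.003, "ax": 0, "ay": 0, "az": 0}, {"grip": -1, "x": -0.003, "y": 0, "z": 0.003, "ax": 0, "ay": 0, "az": 0}, {"grip": -1, "x": -0.003, "y": 0, "z": 0.003, "ax": 0, "ay": 0, "az": 0}, {"grip": -1, "x": -0.003, "y": 0, "z": 0.003, "ax": 0, "ay": 0, "az": 0}, {"grip": -1, "x": -0.003, "y": 0, "z": -0.07, "ax": 0, "ay": 0, "az": 0}, {"grip": -1, "x": -0.003, "y": 0, "z": -0.15, "ax": 0, "ay": 0, "az": 0}, {"grip": -1, "x": 0.05, "y": 0, "z": -0.22, "ax": 0, "ay": 0, "az": 0}, {"grip": -1, "x": 0.1, "y": 0, "z": -0.3, "ax": 0, "ay": 0, "az": 0}, {"grip": -1, "x": 0.1, "y": 0, "z": -0.3, "ax": 0, "ay": 0, "az": 0}, {"grip": -1, "x": 0.1, "y": 0, "z": -0.3, "ax": 0, "ay": 0, "az": 0}]'

```text
time: 44.0
tool_pos: [0.4645, 0.1612, 0.2091]
tcp_rot: [-1.838, -1.705, -0.771]
wrist_force: [-0.5, 0.1, -0.8]
width: 0.998
grip_force: 0.0
```

```bash
python3 - <<'E'
from h import *
for r in white(T,(150,220,290,330),.107):print('tray',r)
for r in white(S,(340,275,450,400),.107):print('trayS',r)
for r in white(T,(230,160,330,225),.113):print('board',r)
for r in white(S,(255,225,320,310),.113):print('boardS',r)
cv2.imwrite('pics/side10.png',S['img'][:,:,::-1])
E
```

```text
tray (array([0.3703, 0.3702]), np.float64(-75.5), [np.float64(0.054), np.float64(0.054)], array([169., 299.]))
tray (array([0.4219, 0.2981]), np.float64(2.3), [np.float64(0.053), np.float64(0.055)], array([196., 280.]))
tray (array([0.4714, 0.2206]), np.float64(84.6), [np.float64(0.054), np.float64(0.055)], array([225., 262.]))
trayS (array([0.3684, 0.3696]), np.float64(17.7), [np.float64(0.059), np.float64(0.063)], array([423., 365.]))
trayS (array([0.4204, 0.2973]), np.float64(4.4), [np.float64(0.055), np.float64(0.059)], array([396., 334.]))
trayS (array([0.3459, 0.2732]), np.float64(23.6), [np.float64(0.021), np.float64(0.08)], array([431., 327.]))
trayS (array([0.4706, 0.2208]), np.float64(-5.2), [np.float64(0.056), np.float64(0.057)], array([372., 305.]))
board (array([0.675 , 0.1333]), np.float64(1.2), [np.float64(0.051), np.float64(0.053)], array([258., 191.]))
board (array([0.6788, 0.0211]), np.float64(-89.6), [np.float64(0.053), np.float64(0.054)], array([298., 190.]))
boardS (array([0.6751, 0.1338]), np.float64(4.4), [np.float64(0.055), np.float64(0.059)], array([284., 270.]))
boardS (array([0.6789, 0.0237]), np.float64(4.3), [np.float64(0.055), np.float64(0.06)], array([289., 238.]))
```

View pics/side10.png

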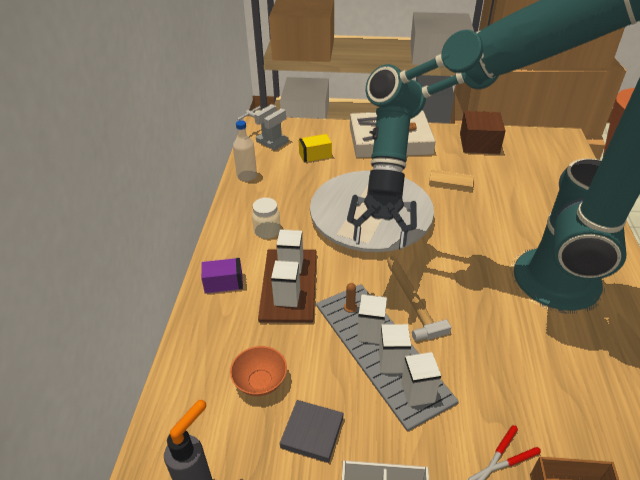

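The final view shows three pots upright on the posts at (372,305), (396,334) and (423,365). Both dry pots are on the board, the disc is empty, and the robot is clear of everything. I'll hand in.

```bash
python3 -c "
from workcell import bot
print(bot.finish_job())"
```

```text
the job is handed in; nothing more can be done
None
```

I handed the job in (no verdict came back): both dry pots are upside down on the board, all three rinsed pots are upside down over posts, and both cameras confirmed their positions and heights.

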